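Refit the lens of the bench lamp, screw its retaining ring snug and switch the lamp on

TASK

Put the lens unit back into the open cell of the tilted lamp head, flange first, so that it sits fully home, then set the brass retaining ring over it, pins into the notches, and screw it clockwise until it is snug on the lens flange, stopping when you feel it tighten: forced to the end of its thread it would crack the glass. With the ring snug, push the lamp's red-tipped toggle over to on (away from you); leave the beeswax, the glue tin and the dye bottle where they are.

Things in the scene. Friction and masses are not known exactly. Their poses are not given: they have to be found in the camera images.
- lens_cell: Open cell of the lamp head: grey cup, 112 mm outside, tilted 30 degrees. z = its axis, out of the open end; origin: centre of the cup's underside, 75 mm above the table. Along z: lens seat at 12 to 14.5 mm, pocket 68 mm wide up to 20 mm, then bore 82 mm wide, with three brass threads round it (radius 41 to 49 mm), rim at 41 mm. The lamp's yoke arms stay below the rim.
- seat (a point): Point on the cell's axis, 12 mm from its origin; axes as the cell's. The seat itself, a black rubber gasket (20 N per mm), lies 0.3 to 2.5 mm above this point, differently each time. A seated lens has its origin on the gasket, up to 2.5 mm off the axis, its flange's top 10 mm and its barrel's top 50 mm above that.
- notch (a point): One of three notches, open to above, by which the ring's pins enter the threads: at 0, 120 and 240 degrees about the cell's z from its x axis (white marks on the rim), each 14 mm wide. This point: in the notch at 0 degrees, radius 45 mm, 34 mm along the cell's z, mid-height of the thread; a pin on the thread's floor has its centre 0.75 mm lower (the ring's underside at 27.25 mm).
- rim (a point): Centre of the cell's mouth, on its axis, 41 mm from its origin. Threads, clockwise seen from here: level for the first 12 degrees from a notch, then down 6.5 mm per radian; a pin has 1.5 mm of axial play; solid stop at about 93 degrees. With the lens seated, the ring meets the flange somewhere between 45 and 75 degrees, by the seat, and pushes back along the axis.
- lens: Lens unit, loose, upright on the table: aluminium flange 64 mm wide, 10 mm thick, lower edge chamfered; above it a black ribbed barrel of 36 mm diameter, its top chamfered 4 mm, with the glass in it; 50 mm tall in all, about 0.12 kg. Origin: centre of the flange's underside; z along the barrel. Grip only its upper 17 mm to stay clear of the cell's rim.
- ring: Brass retaining ring, loose, flat on the table, about 0.12 kg: round rim 76 mm wide, 12 mm high; three pins of 6 mm diameter out to radius 47 mm at 0, 120, 240 degrees about z from its x axis, centres 6 mm above its underside; hexagonal collar on the rim, 60 mm across flats (facing 0, 60, 120.. degrees), top at 46 mm; bore 49 mm. Origin: centre of its underside, z up.
- ring_top (a point): Centre of the collar's top, 46 mm from the ring's origin. Snug, it is at 67 to 70.5 mm on the cell's z (the ring's origin at 21 to 24.5 mm). Friction keeps the ring where it is left. Once its pins bear on the thread roofs with the lens below, each further degree squeezes the gasket by 0.11 mm, about 2.2 N: 4 to 11 degrees more is snug (9 to 24 N); over 30 N cracks the lens.
- switch (a joint): The lamp's toggle lever: 0 = off (leaning to the lamp's -x, towards the robot), 1.0 rad = on (leaning to +x). It stays where it is left; about 1.5 N at the tip moves it.
- switch_tip (a point): Centre of the toggle's red ball tip (26 mm diameter), 55 mm from its hinge axis. It moves about 53 mm in the lamp's +x direction (horizontal, against the cell axis's lean) between off and on and stands about 80 mm above the table at either end.
- beeswax: Bystander: round amber cake of beeswax, 51 mm wide, 18 mm high. Origin at its underside.
- glue_tin: Bystander: glue tin with yellow and black paper, 71 mm wide, 73 mm high. Origin at its underside.
- dye_bottle: Bystander: brown dye bottle with black cap, 45 mm wide, 118 mm high. Origin at its underside.
There are look-alikes about, which are no part of the job. What is meant by the ring is not purple, and is the larger of those in its own colour. What is shaped like the lens but green is not meant.

How it is judged:
By the outcome, as a careful person would: the job done as asked, in the order asked, and still so for the second after the job is handed in, with the robot touching nothing.
It also fails if it takes over 72 s, if anything falls off the work surface, if the arm or the gripper's body presses on something with over 40 N, if the wrist force passes 120 N, or if a joint passes its speed limit or range.

ROBOT

A 6-joint arm with a two-finger parallel gripper is mounted at the origin on a cart in front of the work surface, level with it; the furniture and walls round the work are solid. World frame = base frame: x ahead of the robot, y to its left, z up, the work surface at z = 0. Lengths are in m, angles in degrees, forces in N, time in s.
With the tool pointing down it reaches from about 0.375 to 0.975 m from the base axis. Payload 3.8 kg.
Tool frame: the origin (TCP) lies between the finger pads; the fingertips stand 8 mm ahead of it and the grasp point (between the pads) lies 11 mm behind it; z points along the fingers, y is the line along which they close (so a half turn about z gives the same grasp; the last joint's range is limited). The gripper opens to 88 mm and grips with 3 to 60 N. Pads are 18 mm wide; open, the fingers measure 123 mm over their backs; the gripper's body (75 mm by 187 mm) begins 45 mm behind the grasp point.
Start: joints at [62.63, 15.12, 91.902, -0, 72.978, -2.114], TCP at [0.288, 0.61, 0.247] pointing down, gripper open.
Joint ranges: [-150.88, 150.88], [-54.13, 125.18], [17.81, 147.31], [-75.09, 255.09], [0, 152.58], [-146.25, 146.25]. Speed limits (degrees/s): [147.25, 147.25, 180, 180, 180, 180].

INTERFACE

Orientations are given as [roll, pitch, yaw] about the fixed x, y, z axes, in that order (R = Rz(yaw) Ry(pitch) Rx(roll)).
In Python, from rig import bot gives the robot as it stands. The module is installed in compiled form; this text tells all that it offers.
- The arm moves only by the shell command python3 -m jog 'ROWS' [OPENING]. ROWS is a JSON object of lists of equal length, an entry for each row: "delta_pos": the shift along the tool's x, y, z normalised to -1 to 1, where 1 is 0.05 m, a list of three; "rotation": the turn, a rotation vector about the tool's x, y, z normalised to -1 to 1, where 1 is 180 degrees, a list of three. In form: {"delta_pos": [[tx, ty, tz], ...], "rotation": [[rx, ry, rz], ...]}. A call has 1 to 12 rows; each row shifts and turns the commanded pose from where the row before left it, along the tool's axes as they then stand; what a row does not reach is not made up. A row lasts 1/12 s, in which the tool goes at most 41.7 mm and 7.16 degrees, less where a joint would pass 70% of its speed; a pose out of reach is approached as far as the arm can. A call with a number of a shift or a turn outside -1 to 1 is refused whole. A call with a gripper value outside its range is refused whole. OPENING is the opening, from 0 (shut) to 1 (fully open), set as the call begins (- or left out, the last holds). The fingers move at their own pace and stop on an object; the grip force is fixed at half the most. Time passes only in rows, so rows that do not move let the fingers close. It gives the time, the measured TCP pose, the force, the opening and the grip force at its end, in the units of the state.
- bot.state(): the state, without advancing time (a new reading comes with each control period).
- bot.grab_frame(name): name is "scene" or "top" or "wrist"; returns the picture (400x640x3 uint8, red, green, blue); there is no depth.
- bot.camera_info(name): a dict with "intrinsics" (3x3 intrinsics, pixels), "pose" (4x4, takes a point from camera to world coordinates); the wrist camera has in their place "tool_from_camera" (4x4, takes a point from camera to tool coordinates, whose origin is the TCP and whose axes are the flange's). Camera axes: x right, y down, z forward; pixel columns grow to the right and rows downward; lengths in m; the calibration is good to about 2 mm. The wrist camera is an equidistant fisheye: a pixel r from the principal point sees the ray r / f radians off the axis. A picture is of the moment at which its call begins: read the wrist's pose just before it. camera_info takes no time and is no camera call.
- bot.close_job(): hands the job in; it is judged then, once.
Trained networks look in the newest picture that a camera, given by its name, has taken for a name from the list of things; names that differ only in an ending like _2 or _b are one class to them, and where a whole thing is asked for, a point or a joint stands for the part that bears it (a point fixed in the world has none). Each returns a list of dicts, best first, with "p" (0 to 1); they miss things now and then, are a little off and sometimes report something else, mostly with a low value. They report only what shows in the picture. A call takes as long as a camera call. They do not tell look-alikes from the thing itself.
- bot.masks_of(thing, camera): "mask" (400x640 bool, what is visible of it).
- bot.place_of(thing, camera): "at" ([x, y, z] in m, in world coordinates, good to about 4 mm: a listed point, or the origin of a listed thing).
The state is a dict: "clock": time; "joint_pos": joint angles; "qvel": joint speeds; "joint_efforts": joint torques, N m; "tool_pos": TCP position; "tcp_rot": TCP orientation; "force": force on the tool from outside, world axes, zero at the start; "wrist_torque": the same for the moment, N m; "gripper_width": finger opening in m; "grasp_force": force on a finger pad.
Only numpy, scipy, OpenCV 4.12 (cv2) and the standard library are available. Lean on these libraries where they do the work, as an engineer would, in place of code of your own. Each camera call takes 0.05 s, during which the arm holds its last target. There are 200 camera calls.

## Working session

There is one attempt and no reset: what is moved stays moved. The work goes in short steps, Python scripts to look and compute and a shell command to move; the robot and the scene stay as the last step left them, time stands still between calls to the robot, and variables do not carry over. Pictures are saved under pics/ and viewed, at most 10 in all, crops included, and the job is handed in when it is done.

```bash
mkdir -p pics; cat > h.py <<'E'
from rig import bot
import numpy as np, cv2
from scipy.spatial.transform import Rotation as R
np.set_printoptions(precision=4,suppress=True)
def snap(c,fn=None):
    im=bot.grab_frame(c)
    if fn: cv2.imwrite('pics/'+fn,im[:,:,::-1])
    return im
def proj(c,P):
    i=bot.camera_info(c);T=np.linalg.inv(np.array(i['pose']));p=T[:3,:3]@np.array(P)+T[:3,3];q=np.array(i['intrinsics'])@p
    return q[:2]/q[2]
def unproj(c,uv,z):
    i=bot.camera_info(c);T=np.array(i['pose']);d=T[:3,:3]@np.linalg.inv(np.array(i['intrinsics']))@np.array([*uv,1.])
    return T[:3,3]+d*(z-T[2,3])/d[2]
def pose():
    s=bot.state();return np.array(s['tool_pos']),R.from_euler('xyz',s['tcp_rot'],degrees=True)
def need(p,r,n=None):
    P,Q=pose();d=Q.inv().apply(np.array(p)-P);w=(Q.inv()*r).as_rotvec(degrees=True)
    print('need mm(tool)',d*1000,'units',d/.05,'rot deg',w,'units',w/180)
E
python3 - <<'E'
from h import *
ims=[snap(c,c+'0.png') for c in('scene','top')]
cv2.imwrite('pics/both.png',cv2.resize(np.vstack(ims)[:,:,::-1],(480*1,600)))
for c in('scene','top'):
  for t in('lens_cell','seat','notch','rim','lens','ring','ring_top','switch_tip','beeswax','glue_tin','dye_bottle'):
    print(c,t,[(round(d['p'],2),np.round(d['at'],3),proj(c,d['at']).round()) for d in bot.place_of(t,c)])
print(bot.state())
E
```

```text
scene lens_cell [(0.76, array([0.583, 0.002, 0.072]), array([322., 195.])), (0.36, array([ 0.43 , -0.261,  0.043]), array([360., 257.]))]
scene seat [(0.81, array([0.578, 0.001, 0.087]), array([322., 193.]))]
scene notch [(0.59, array([0.608, 0.002, 0.132]), array([326., 179.]))]
scene rim [(0.75, array([ 0.563, -0.009,  0.112]), array([322., 190.])), (0.66, array([ 0.387, -0.412,  0.001]), array([394., 296.])), (0.6, array([ 0.602, -0.139,  0.077]), array([357., 206.])), (0.58, array([0.576, 0.   , 0.086]), array([322., 193.]))]
scene lens [(0.48, array([0.41 , 0.238, 0.   ]), array([247., 209.])), (0.47, array([0.391, 0.133, 0.003]), array([264., 223.]))]
scene ring [(0.86, array([ 0.429, -0.257,  0.003]), array([358., 264.])), (0.67, array([0.608, 0.002, 0.129]), array([326., 180.])), (0.62, array([ 0.606,  0.205, -0.003]), array([286., 188.]))]
scene ring_top [(0.84, array([0.607, 0.207, 0.043]), array([285., 178.])), (0.8, array([ 0.429, -0.258,  0.043]), array([359., 256.])), (0.63, array([ 0.39 , -0.121,  0.032]), array([318., 247.])), (0.6, array([ 0.584, -0.001,  0.074]), ar
[... 1426 characters left out ...]
[ 0.392, -0.41 ,  0.002]), array([453., 241.]))]
top glue_tin [(0.62, array([0.453, 0.394, 0.   ]), array([191., 225.]))]
top dye_bottle [(0.76, array([ 0.392, -0.411,  0.001]), array([453., 241.]))]
{'clock': 1.2, 'joint_pos': array([62.6307, 15.1214, 91.9033,  0.0004, 72.976 , -2.113 ]), 'qvel': array([-0.0251,  0.0323,  0.0227,  0.0098,  0.0277,  0.0341]), 'joint_efforts': array([  0.    , -50.2056, -35.726 ,   0.0729,   0.0184,   0.    ]), 'tool_pos': array([0.288 , 0.6105, 0.2467]), 'tcp_rot': array([-179.9993,   -0.0004,  154.7436]), 'force': array([ 0.0243, -0.0638, -0.9637]), 'wrist_torque': array([-0.0314,  0.0059,  0.0305]), 'grasp_force': 0.0, 'gripper_width': 0.08769122578977602}
```

View pics/top0.png

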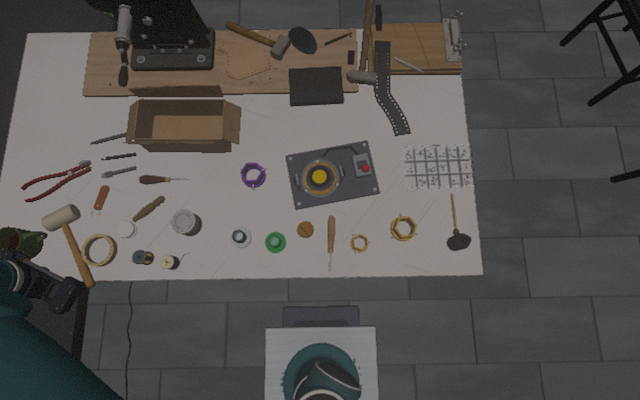

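View pics/scene0.png

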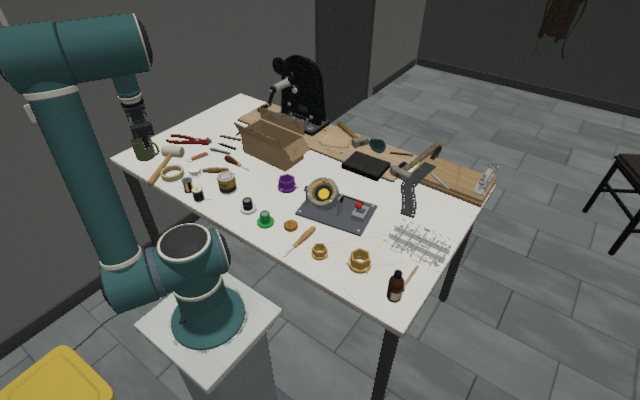

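Brass-coloured candidates for the ring, in the top view: large at (403,228), small at (359,243), and a purple one at (253,176). I choose the large brass ring at (403,228). Lens candidates are black-barrelled at (240,237) and green at (275,242), and I choose (240,237). The switch is at (364,168) and the cell at (320,178). Next is one close crop to check both choices.

```bash
python3 - <<'E'
from h import *
im=cv2.imread('pics/top0.png')
a=cv2.resize(im[195:265,205:305],(800,560),interpolation=cv2.INTER_CUBIC)
b=cv2.resize(im[195:265,335:435],(800,560),interpolation=cv2.INTER_CUBIC)
cv2.imwrite('pics/crop1.png',cv2.resize(np.vstack([a,b]),(428,600)))
i=bot.camera_info('wrist');print(i)
need([.4135,.238,.20],R.from_euler('xyz',[180,0,120],degrees=True))
E
```

```text
{'intrinsics': array([[309.7069,   0.    , 321.5442],
       [  0.    , 309.7069, 201.0564],
       [  0.    ,   0.    ,   1.    ]]), 'tool_from_camera': array([[-0.0003, -0.9601, -0.2796,  0.0724],
       [ 1.    , -0.0003, -0.0003,  0.0006],
       [ 0.0002, -0.2796,  0.9601, -0.137 ],
       [ 0.    ,  0.    ,  0.    ,  1.    ]])}
need mm(tool) [-272.4414 -283.319    46.6862] units [-5.4488 -5.6664  0.9337] rot deg [-0.0008 -0.0002 34.7436] units [-0.    -0.     0.193]
```

View pics/crop1.png

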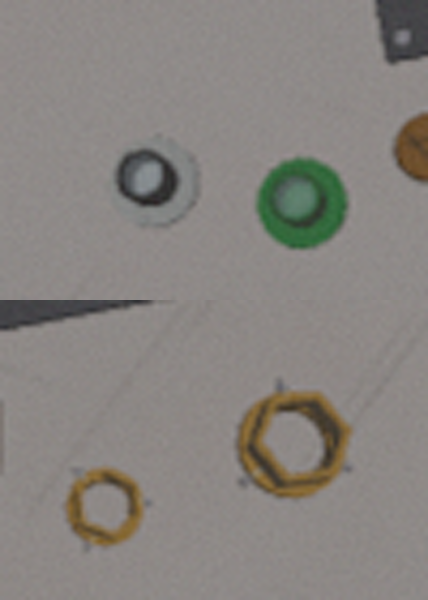

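The crop shows the black-barrelled lens with its grey flange at top left and the large brass ring with three pins at bottom right, so both choices hold.

```bash
python3 -m jog '{"delta_pos":[[-0.45,-0.47,0.08],[-0.45,-0.47,0.08],[-0.45,-0.47,0.08],[-0.45,-0.47,0.08],[-0.45,-0.47,0.08],[-0.45,-0.47,0.08],[-0.45,-0.47,0.08],[-0.45,-0.47,0.08],[-0.45,-0.47,0.08],[-0.45,-0.47,0.08],[-0.45,-0.47,0.08],[-0.45,-0.47,0.08]],"rotation":[[0,0,0],[0,0,0],[0,0,0],[0,0,0],[0,0,0],[0,0,0],[0,0,0],[0,0,0],[0,0,0],[0,0,0],[0,0,0],[0,0,0]]}'
python3 -m jog '{"delta_pos":[[0,0,0],[0,0,0],[0,0,0],[0,0,0],[0,0,0],[0,0,0],[0,0,0],[0,0,0]],"rotation":[[0,0,0.032],[0,0,0.032],[0,0,0.032],[0,0,0.032],[0,0,0.032],[0,0,0.033],[0,0,0],[0,0,0]]}' 0.7
python3 - <<'E'
from h import *
P,Q=pose();snap('wrist','w1.png')
for t in('lens','seat','lens_cell','notch','rim'):
    print(t,[(round(d['p'],2),np.round(d['at'],4)) for d in bot.place_of(t,'wrist')])
print(bot.state()['joint_pos'],P,bot.state()['tcp_rot'])
E
```

```text
clock: 2.2
tool_pos: [0.4122, 0.2388, 0.1988]
tcp_rot: [180.0, 0.0, 154.8]
force: [1.4, 0.9, -0.7]
gripper_width: 0.0882
grasp_force: 0.0
clock: 2.87
tool_pos: [0.4119, 0.2403, 0.1989]
tcp_rot: [180.0, 0.0, 120.2]
force: [0.2, 0.1, -0.6]
gripper_width: 0.0615
grasp_force: 0.0
lens [(0.97, array([0.3964, 0.1342, 0.0004])), (0.64, array([ 0.4132,  0.2351, -0.0013]))]
seat []
lens_cell []
notch []
rim []
[ 27.2627  -4.5584 118.5204  -0.0006  66.0418  -2.7945] [0.4119 0.2403 0.1989] [-179.9962    0.0003  120.0574]
```

View pics/w1.png

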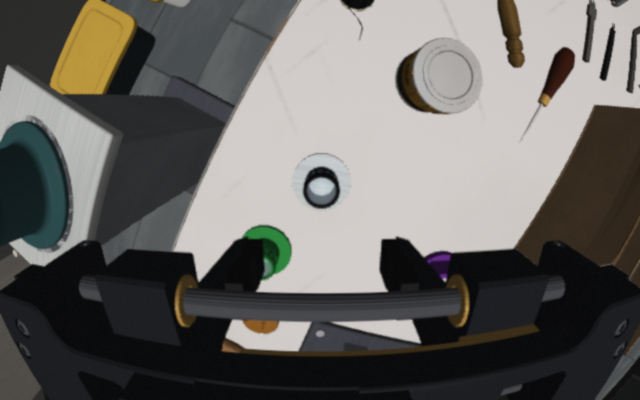

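The wrist view shows the lens at about (321,182), barrel top at (321,187). The green look-alike is at (267,250), behind the left finger.

```bash
cat >> h.py <<'E'
wi=bot.camera_info('wrist');WK=np.array(wi['intrinsics']);WT=np.array(wi['tool_from_camera'])
def wproj(pts,P,Q):
    p=Q.inv().apply(np.atleast_2d(pts)-P);c=(p-WT[:3,3])@WT[:3,:3]
    rho=np.hypot(c[:,0],c[:,1]);th=np.arctan2(rho,c[:,2]);s=WK[0,0]*th/np.maximum(rho,1e-9)
    return np.c_[WK[0,2]+c[:,0]*s,WK[1,2]+c[:,1]*s]
def wray(uv,P,Q):
    d=(np.array(uv,float)-WK[:2,2])/WK[0,0];th=np.hypot(*d);k=np.sin(th)/max(th,1e-9)
    c=np.array([d[0]*k,d[1]*k,np.cos(th)]);return P+Q.apply(WT[:3,3]),Q.apply(WT[:3,:3]@c)
def wun(uv,z,P,Q):
    o,d=wray(uv,P,Q);return o+d*(z-o[2])/d[2]
def hull(polys):return cv2.convexHull(np.vstack(polys).astype(np.float32))
A=np.linspace(0,2*np.pi,60,endpoint=False)
def circ(c,r,x=(1,0,0),y=(0,1,0)):
    return np.array(c)+r*(np.cos(A)[:,None]*np.array(x)+np.sin(A)[:,None]*np.array(y))
E
python3 - <<'E'
from h import *
from scipy.optimize import minimize
P,Q=pose();im=snap('wrist')
ms=[m['mask'] for m in bot.masks_of('lens','wrist')]
for m in ms:
    v,u=np.nonzero(m);print(m.sum(),u.mean(),v.mean(),u.min(),u.max(),v.min(),v.max())
print(wun((321.5,187),.05,P,Q),wun((321,181),.01,P,Q))
m=min(ms,key=lambda m:abs(np.nonzero(m)[1].mean()-321)).astype(np.uint8)
def sil(c):
    a=wproj(np.vstack([circ((*c,z),.032) for z in(.0,.01)]),P,Q);b=wproj(np.vstack([circ((*c,.05),.014),circ((*c,.046),.018),circ((*c,.01),.018)]),P,Q)
    z=np.zeros((400,640),np.uint8)
    for q in(a,b):cv2.fillConvexPoly(z,(cv2.convexHull(q.astype(np.float32))*16).astype(np.int32),1,shift=4)
    return z
f=lambda c:(sil(c)!=m).sum()
r=minimize(f,[.413,.237],method='Nelder-Mead',options=dict(initial_simplex=[[.413,.237],[.417,.237],[.413,.241]],xatol=1e-4));print(r.x,r.fun,m.sum())
need([*r.x,.042],R.from_euler('xyz',[180,0,120],degrees=True))
E
```

```text
1368 272.1345029239766 248.20833333333334 244 291 226 279
2706 321.6219512195122 181.39467849223948 293 351 152 209
[0.4103 0.2432 0.05  ] [0.4114 0.2403 0.01  ]
[0.4129 0.239 ] 120.0 2706
need mm(tool) [ -1.5952   0.2602 156.7071] units [-0.0319  0.0052  3.1341] rot deg [0.001  0.001  0.0354] units [0.     0.     0.0002]
```

```bash
python3 -m jog '{"delta_pos":[[0,0,0.5],[0,0,0.5],[0,0,0.4],[0,0,0],[0,0,0]],"rotation":[[0,0,0],[0,0,0],[0,0,0],[0,0,0],[0,0,0]]}' 0.7
python3 - <<'E'
from h import *
from scipy.optimize import minimize
P,Q=pose();im=snap('wrist')
ms=[m['mask'] for m in bot.masks_of('lens','wrist')]
for m in ms:
    v,u=np.nonzero(m);print(m.sum(),u.mean(),v.mean(),u.min(),u.max(),v.min(),v.max())
m=min(ms,key=lambda m:abs(np.nonzero(m)[1].mean()-321)).astype(np.uint8)
def sil(c):
    a=wproj(np.vstack([circ((*c,z),.032) for z in(.0,.01)]),P,Q);b=wproj(np.vstack([circ((*c,.05),.014),circ((*c,.046),.018),circ((*c,.01),.018)]),P,Q)
    z=np.zeros((400,640),np.uint8)
    for q in(a,b):cv2.fillConvexPoly(z,(cv2.convexHull(q.astype(np.float32))*16).astype(np.int32),1,shift=4)
    return z
f=lambda c:(sil(c)!=m).sum()
r=minimize(f,[.413,.237],method='Nelder-Mead',options=dict(initial_simplex=[[.413,.237],[.417,.237],[.413,.241]],xatol=1e-4));print(r.x,r.fun,m.sum())
need([*r.x,.042],R.from_euler('xyz',[180,0,120],degrees=True))
for p in cv2.convexHull(wproj(np.vstack([circ((*r.x,.05),.014)]),P,Q).astype(np.float32))[::6]: im=cv2.circle(np.ascontiguousarray(im),tuple(int(x) for x in p[0]),1,(255,0,0),-1)
for p in wproj(np.vstack([circ((*r.x,.01),.032)]),P,Q)[::3]: im=cv2.circle(im,tuple(int(x) for x in p),1,(255,0,255),-1)
cv2.imwrite('pics/w2.png',im[120:330,200:440,::-1].repeat(2,0).repeat(2,1))
E
```

```text
clock: 3.68
tool_pos: [0.4109, 0.2397, 0.1277]
tcp_rot: [-179.8, -0.0, 120.0]
force: [-0.6, 0.2, -0.7]
gripper_width: 0.0619
grasp_force: 0.0
775 272.43612903225807 276.02838709677417 257 287 253 291
4171 322.8357707983697 199.17981299448573 286 359 164 236
[0.4118 0.2392] 234.0 4171
need mm(tool) [-0.8641 -1.6924 87.9671] units [-0.0173 -0.0338  1.7593] rot deg [0.1024 0.0051 0.0133] units [0.0006 0.     0.0001]
```

View pics/w2.png

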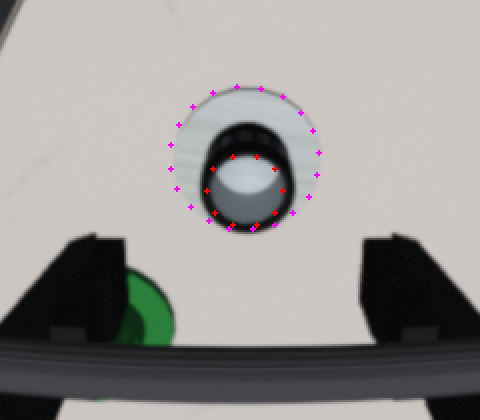

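The red and magenta projections lie on the barrel top and flange edge (lens at about (323,199) in the full image), so the fit is good to about 1 mm. Grasp it.

```bash
python3 -m jog '{"delta_pos":[[-0.02,-0.03,0.35],[0,0,0.4],[0,0,0.4],[0,0,0.35],[0,0,0.26],[0,0,0]],"rotation":[[0,0,0],[0,0,0],[0,0,0],[0,0,0],[0,0,0],[0,0,0]]}' 0.7
python3 -m jog '{"delta_pos":[[0,0,0],[0,0,0],[0,0,0],[0,0,0],[0,0,0],[0,0,0],[0,0,0],[0,0,0]],"rotation":[[0,0,0],[0,0,0],[0,0,0],[0,0,0],[0,0,0],[0,0,0],[0,0,0],[0,0,0]]}' 0
python3 -m jog '{"delta_pos":[[0,0,-0.2],[0,0,-0.4],[0,0,-0.6],[0,0,-0.6],[0,0,-0.6],[0,0,-0.6],[0,0,-0.6],[0,0,-0.4],[0,0,0],[0,0,0]],"rotation":[[0,0,0],[0,0,0],[0,0,0],[0,0,0],[0,0,0],[0,0,0],[0,0,0],[0,0,0],[0,0,0],[0,0,0]]}' 0
python3 - <<'E'
from h import *
print(bot.state()['joint_pos'])
# estimate cell from scene/top nets, two readings
L=[]
for k in range(3):
  for c in('scene','top'):
    snap(c)
    for t in('lens_cell','notch','rim','seat','switch_tip'):
      for d in bot.place_of(t,c)[:1]:L.append((t,c,d['p'],*d['at']))
for t in('lens_cell','notch','rim','seat','switch_tip'):
  for c in('scene','top'):
    print(t,c,np.array([l[2:] for l in L if l[0]==t and l[1]==c]).round(4).tolist())
E
```

```text
clock: 4.28
tool_pos: [0.4105, 0.2383, 0.0399]
tcp_rot: [-179.9, -0.0, 120.0]
force: [-0.8, -1.3, -0.5]
gripper_width: 0.0616
grasp_force: 0.0
clock: 4.95
tool_pos: [0.4121, 0.2392, 0.0421]
tcp_rot: [179.9, 0.0, 120.0]
force: [-1.6, -0.8, 6.1]
gripper_width: 0.0346
grasp_force: 30.0
clock: 5.78
tool_pos: [0.4114, 0.2388, 0.2417]
tcp_rot: [179.8, 0.0, 120.0]
force: [-0.4, -0.1, -2.0]
gripper_width: 0.0349
grasp_force: 30.0
[ 27.1331  -6.787  115.8443  -0.0016  70.7911  -2.8743]
lens_cell scene [[0.61, 0.5859, 0.0025, 0.0699], [0.66, 0.5867, -0.0002, 0.0678], [0.75, 0.5853, -0.0005, 0.0706]]
lens_cell top [[0.7, 0.5831, -0.0063, 0.0728], [0.68, 0.5851, -0.0052, 0.0723], [0.72, 0.5839, -0.0025, 0.0703]]
notch scene [[0.56, 0.6056, 0.0026, 0.1296], [0.68, 0.6076, 0.0038, 0.1286], [0.58, 0.6075, 0.0045, 0.1312]]
notch top [[0.86, 0.6103, 0.0017, 0.1297], [0.94, 0.6095, 0.0027, 0.1253], [0.96, 0.6089, 0.0031, 0.1248]]
rim scene [[0.74, 0.5655, -0.0083, 0.1124], [0.68, 0.5664, -0.0088, 0.1098], [0.68, 0.5642, -0.0115, 0.1113]]
rim top [[0.62, 0.5629, -0.0089, 0.1132], [0.72, 0.5609, -0.0086, 0.1109], [0.72, 0.4287, -0.2579, -0.0007]]
seat scene [[0.72, 0.4534, 0.3891, 0.0019], [0.67, 0.579, 0.0016, 0.0858], [0.56, 0.5789, -0.0014, 0.0875]]
seat top [[0.98, 0.5819, 0.0021, 0.0857], [0.92, 0.5846, 0.0021, 0.0853], [0.8, 0.5854, 0.0023, 0.0892]]
switch_tip scene [[0.46, 0.6035, -0.1367, 0.0803], [0.41, 0.6019, -0.1415, 0.0754], [0.53, 0.6016, -0.1384, 0.0766]]
switch_tip top [[0.41, 0.607, -0.1375, 0.0778], [0.65, 0.5606, -0.0072, 0.1112], [0.36, 0.6061, -0.1413, 0.0793]]
```

```bash
python3 - <<'E'
from h import *
im=cv2.imread('pics/top0.png')
g=im.max(2).astype(int);roi=np.zeros(g.shape,bool);roi[132:215,275:392]=1
m=((g<110)&roi).astype(np.uint8);m=cv2.morphologyEx(m,cv2.MORPH_CLOSE,np.ones((5,5)))
n,l,s,_=cv2.connectedComponentsWithStats(m);k=1+s[1:,4].argmax()
c,_=cv2.findContours((l==k).astype(np.uint8),0,1);c=max(c,key=cv2.contourArea)
b=cv2.boxPoints(cv2.minAreaRect(c));print(b,s[k])
w=np.array([unproj('top',p,.012) for p in b]);print(w)
for i in range(4):
    d=w[(i+1)%4]-w[i];print(np.linalg.norm(d),np.degrees(np.arctan2(d[1],d[0])))
i=bot.camera_info('top');print(np.array(i['pose'])[:3,3],i['intrinsics'][0][0])
for psi in(9.5,):
    M=R.from_euler('z',psi,degrees=True)*R.from_euler('y',-30,degrees=True);M=M.as_matrix();print(M)
    O=[]
    for t,p in dict(o=[.585,-.0015,.071],n=[.6083,.003,.128],r=[.5635,-.009,.1115],s=[.582,.001,.0865]).items():
        O.append(np.array(p)-M@np.array(dict(o=[0,0,0],n=[.045,0,.034],r=[0,0,.041],s=[0,0,.012])[t]));print(t,O[-1])
    o=np.mean(O,0);print(o)
    T=R.from_matrix(np.c_[M[:,1],M[:,0],-M[:,2]]);need(o+M[:,2]*.180,T);print(T.as_euler('xyz',degrees=True))
E
```

```text
[[284.5811 155.2144]
 [369.201  139.2052]
 [379.4837 193.5571]
 [294.8639 209.5663]] [ 286  140   94   70 4543]
[[ 0.6704  0.105   0.012 ]
 [ 0.7211 -0.167   0.012 ]
 [ 0.541  -0.1912  0.012 ]
 [ 0.4939  0.0718  0.012 ]]
0.2766468692991562 -79.44323905886425
0.18167594720392746 -172.34277761524334
0.26720547727669897 100.15189647232758
0.17955542814911576 10.639089517060862
[ 0.2711 -0.0034  1.1804] 385.8254309424345
[[ 0.8541 -0.165  -0.4931]
 [ 0.1429  0.9863 -0.0825]
 [ 0.5    -0.      0.866 ]]
o [ 0.585  -0.0015  0.071 ]
n [ 0.5866 -0.0006  0.0761]
r [ 0.5837 -0.0056  0.076 ]
s [0.5879 0.002  0.0761]
[ 0.5858 -0.0014  0.0748]
need mm(tool) [-263.7389  -52.996    10.0294] units [-5.2748 -1.0599  0.2006] rot deg [-29.6777  -5.3648  20.0331] units [-0.1649 -0.0298  0.1113]
[150.    0.   99.5]
```

```bash
python3 -m jog '{"delta_pos":[[-0.44,-0.09,0.017],[-0.44,-0.09,0.017],[-0.44,-0.09,0.017],[-0.44,-0.09,0.017],[-0.44,-0.09,0.017],[-0.44,-0.09,0.017],[-0.44,-0.09,0.017],[-0.44,-0.09,0.017],[-0.44,-0.09,0.017],[-0.44,-0.09,0.017],[-0.44,-0.08,0.015],[-0.44,-0.08,0.015]],"rotation":[[0,0,0],[0,0,0],[0,0,0],[0,0,0],[0,0,0],[0,0,0],[0,0,0],[0,0,0],[0,0,0],[0,0,0],[0,0,0],[0,0,0]]}' 0
python3 -m jog '{"delta_pos":[[0,0,0],[0,0,0],[0,0,0],[0,0,0],[0,0,0],[0,0,0],[0,0,0],[0,0,0]],"rotation":[[-0.0275,-0.005,0.0186],[-0.0275,-0.005,0.0186],[-0.0275,-0.005,0.0186],[-0.0275,-0.005,0.0186],[-0.0275,-0.005,0.0186],[-0.0275,-0.005,0.0186],[0,0,0],[0,0,0]]}' 0
python3 - <<'E'
from h import *
P,Q=pose();snap('wrist','w3.png')
print(bot.state()['joint_pos'],P,bot.state()['tcp_rot'])
for t in('lens','seat','lens_cell','notch','rim'):
    print(t,[(round(d['p'],2),np.round(d['at'],4)) for d in bot.place_of(t,'wrist')])
E
```

```text
clock: 8.58
tool_pos: [0.4974, -0.0176, 0.2307]
tcp_rot: [180.0, 0.0, 120.0]
force: [0.3, 0.3, -1.1]
gripper_width: 0.0352
grasp_force: 30.0
clock: 9.25
tool_pos: [0.4956, -0.0165, 0.2297]
tcp_rot: [150.1, 0.0, 99.5]
force: [0.7, -0.6, -1.0]
gripper_width: 0.0351
grasp_force: 30.0
[-11.7198 -21.947  133.3273  15.7797  41.448  -30.5908] [ 0.4956 -0.0165  0.2297] [150.0445   0.0589  99.5132]
lens [(0.86, array([ 0.5179, -0.0162,  0.1905]))]
seat [(0.85, array([ 0.5798, -0.0048,  0.0902]))]
lens_cell [(0.57, array([ 0.585 , -0.0037,  0.0748]))]
notch [(0.76, array([0.6055, 0.0003, 0.1268]))]
rim [(0.89, array([ 0.5617, -0.0053,  0.1074]))]
```

View pics/w3.png

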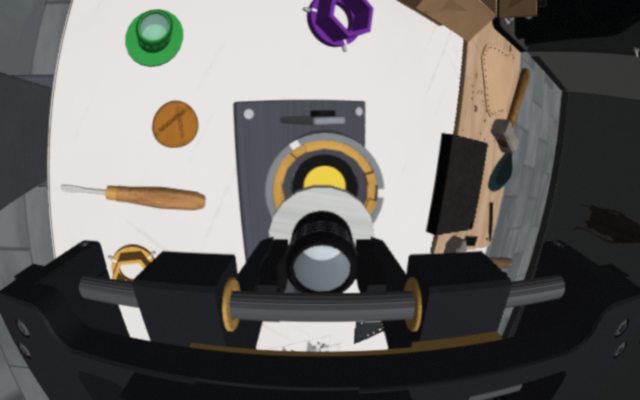

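The wrist view shows the cell's rim centred around (325,190), with white marks at (295,145) (120°) and (380,194) (0°). The held lens flange is at (321,230). Fit both in this picture.

```bash
cat > fit.py <<'E'
from h import *
from scipy.optimize import differential_evolution as DE
from scipy.ndimage import map_coordinates
def cellM(psi):return (R.from_euler('z',psi,degrees=True)*R.from_euler('y',-30,degrees=True)).as_matrix()
def edge(g,fn,sg=0):
    a,b=fn(.0008),fn(-.0008)
    f=lambda q:map_coordinates(g,[q[:,1],q[:,0]],order=1,mode='nearest')
    d=f(a)-f(b);return d
def fitcell(im,P,Q,angs,x0=(.585,-.002,9.8),rng=(.012,.012,5)):
    g=cv2.GaussianBlur(im,(0,0),.8).astype(float)
    gray=g.mean(2);sat=g[:,:,0]-g[:,:,2]
    th=np.radians(angs);u=np.c_[np.cos(th),np.sin(th)]
    def sc(p):
        M=cellM(p[2]);o=np.array([p[0],p[1],.075]);s=0
        for img,r,w in((gray,.056,1),(sat,.049,1),):
            fn=lambda e:wproj(o+(np.c_[u*(r+e),np.full(len(u),.041)])@M.T,P,Q)
            s-=w*np.abs(np.clip(edge(img,fn),-60,60)).mean()
        for a in(0,120,240):   # marks brighter
            t=np.radians(a+np.array([-4,-2,0,2,4]));
            q=wproj(o+np.c_[.0525*np.cos(t),.0525*np.sin(t),np.full(5,.041)]@M.T,P,Q)
            if min(abs((np.array(angs)-a+180)%360-180))<6: s-=.3*(map_coordinates(gray,[q[:,1],q[:,0]],order=1).mean()-100)/2
        return s
    b=[(c-d,c+d) for c,d in zip(x0,rng)]
    r=DE(sc,b,seed=1,popsize=25,maxiter=80,tol=1e-6);return r.x,r.fun
def draw(im,P,Q,p,fn):
    M=cellM(p[2]);o=np.array([p[0],p[1],.075]);im=np.ascontiguousarray(im).copy()
    for r in(.056,.049):
        for q in wproj(circ(o+M[:,2]*.041,r,M[:,0],M[:,1]),P,Q):cv2.circle(im,tuple(int(round(x)) for x in q),0,(255,0,255),-1)
    for a in(0,120,240):
        q=wproj(o+M@[.0525*np.cos(np.radians(a)),.0525*np.sin(np.radians(a)),.041],P,Q)[0];cv2.circle(im,tuple(int(round(x)) for x in q),1,(255,0,0),-1)
    return im
E
python3 - <<'E'
from fit import *
im=cv2.imread('pics/w3.png')[:,:,::-1];P,Q=pose()
angs=np.r_[np.arange(-5,190,2)]
p,f=fitcell(im,P,Q,angs);print(p,f)
d=draw(im,P,Q,p,None)
# lens flange fit in tool frame: centre (x,y) at tool z: lens z -> 42-lens z
gray=cv2.GaussianBlur(np.ascontiguousarray(im),(0,0),.8).astype(float);gray=gray[:,:,2]
th=np.radians(np.arange(-60,61,3))
def sc(c,out=False):
    s=0
    for zz,r in((.032,.032),):
        fn=lambda e:wproj(P+Q.apply(np.c_[c[0]+(r+e)*np.cos(th),c[1]+(r+e)*np.sin(th),np.full(len(th),c[2])]),P,Q)
        s-=np.abs(np.clip(edge(gray,fn),-80,80)).mean()
    return s
for z in(.032,.040):
    r=DE(lambda c:sc([*c,z]),[(-.008,.008),(-.004,.004)],seed=1);print(z,r.x,r.fun)
    q=wproj(P+Q.apply(np.c_[r.x[0]+.032*np.cos(th),r.x[1]+.032*np.sin(th),np.full(len(th),z)]),P,Q)
    for k in q:cv2.circle(d,tuple(int(round(x)) for x in k),0,(0,255,0),-1)
cv2.imwrite('pics/w3d.png',cv2.resize(d[110:310,200:450,::-1],None,fx=3,fy=3,interpolation=cv2.INTER_NEAREST))
E
```

```text
[ 0.5902 -0.0015 10.5251] -124.30911599156471
0.032 [-0.0005 -0.0002] -77.64133801298652
0.04 [-0.0021 -0.0005] -77.93727550045443
```

View pics/w3d.png

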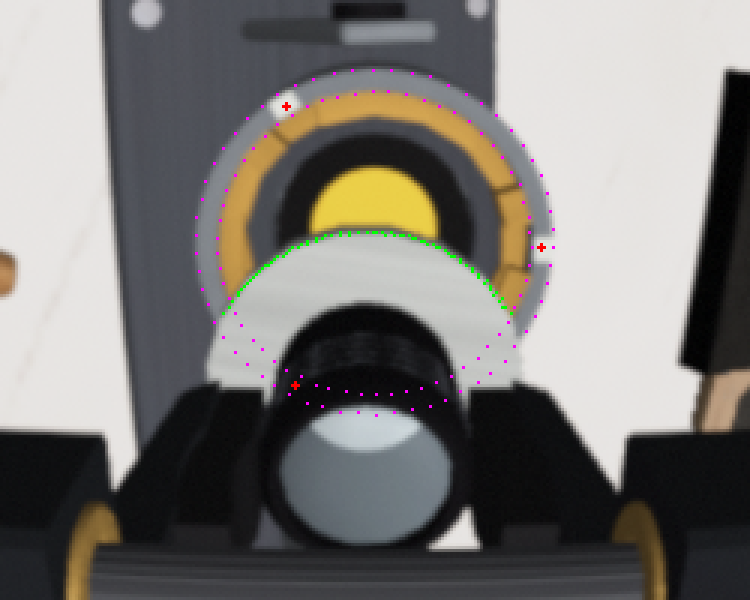

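The overlay shows the magenta rim circles and the red notch marks sitting on the rim and white marks, and the green flange arc sitting on the flange edge. The network differs from the fit by about 5 mm in x, so I cross-check with the other cameras.

```bash
python3 - <<'E'
from fit import *
im=cv2.imread('pics/w3.png')[:,:,::-1];P,Q=pose()
def gfit(im,pj,angs,free,b,rs=((0,.056),(1,.049))):
    g=cv2.GaussianBlur(np.ascontiguousarray(im),(0,0),.8).astype(float);ch=[g.mean(2),g[:,:,0]-g[:,:,2]]
    th=np.radians(angs);u=np.c_[np.cos(th),np.sin(th)]
    def sc(p):
        M=(R.from_euler('z',10.3,degrees=True)*R.from_euler('y',-p[3],degrees=True)).as_matrix();o=np.array(p[:3]);s=0
        for k,r in rs:
            fn=lambda e:pj(o+np.c_[u*(r+e),np.full(len(u),.041)]@M.T)
            s-=np.abs(np.clip(edge(ch[k],fn),-60,60)).mean()
        return s
    r=DE(sc,b,seed=2,popsize=25,maxiter=120,tol=1e-6);return r.x,r.fun
an=np.arange(-5,190,2)
B=lambda z,t:[(.573,.603),(-.014,.012),(.075-z,.075+z+1e-9),(30-t,30+t+1e-9)]
w=lambda X:wproj(X,P,Q)
print('wrist',gfit(im,w,an,0,B(0,0)),gfit(im,w,an,0,B(.01,0)),gfit(im,w,an,0,B(.01,4)))
def pj(c):
    i=bot.camera_info(c);T=np.linalg.inv(np.array(i['pose']));K=np.array(i['intrinsics'])
    def f(X):
        q=(X@T[:3,:3].T+T[:3,3])@K.T;return q[:,:2]/q[:,2:]
    return f
for c in('top','scene'):
    im=cv2.imread(f'pics/{c}0.png')[:,:,::-1]
    for rs in(((0,.056),(1,.049)),((0,.056),),((1,.049),)):
        print(c,gfit(im,pj(c),np.arange(0,360,4),0,B(0,0),rs))
E
```

```text
wrist (array([ 0.5903, -0.0015,  0.075 , 30.    ]), np.float64(-91.14833301463096)) (array([ 0.5911, -0.0014,  0.0735, 30.    ]), np.float64(-91.65896348384786)) (array([ 0.5904, -0.0015,  0.0732, 28.7323]), np.float64(-91.7445518630137))
top (array([ 0.5861, -0.0022,  0.075 , 30.    ]), np.float64(-19.544831490095454))
top (array([ 0.5859, -0.0022,  0.075 , 30.    ]), np.float64(-5.050119757740367))
top (array([ 0.5862, -0.0021,  0.075 , 30.    ]), np.float64(-14.521922844839745))
scene (array([ 0.5854, -0.0059,  0.075 , 30.    ]), np.float64(-22.455298682442315))
scene (array([ 0.5857, -0.0058,  0.075 , 30.    ]), np.float64(-9.342234457571251))
scene (array([ 0.5843, -0.0064,  0.075 , 30.    ]), np.float64(-13.2016315834233))
```

```bash
cat >> fit.py <<'E'
def T_tool(psi,turn=0):
    M=cellM(psi);return R.from_matrix(np.c_[M[:,1],M[:,0],-M[:,2]])*R.from_euler('z',turn,degrees=True)
E
python3 - <<'E'
from fit import *
M=cellM(10.3);need(np.array([.588,-.002,.075])+M[:,2]*.125,T_tool(10.3))
P,Q=pose();print(P)
E
```

```text
need mm(tool) [-1.2897  0.2524 56.059 ] units [-0.0258  0.005   1.1212] rot deg [ 0.0369  0.4399 -0.6748] units [ 0.0002  0.0024 -0.0037]
[ 0.4984 -0.0165  0.2317]
```

```bash
python3 -m jog '{"delta_pos":[[-0.02,0,0.35],[0,0,0.4],[0,0,0.35],[0,0,0],[0,0,0],[0,0,0]],"rotation":[[0,0.0024,-0.0037],[0,0,0],[0,0,0],[0,0,0],[0,0,0],[0,0,0]]}' 0
python3 - <<'E'
from fit import *
ps=[]
for k in range(4):
    P,Q=pose();ps.append(P);im=snap('wrist','w4.png' if k==0 else None)
    if k==0:P0,im0=P,im
ps=np.array(ps);print(ps)
Pm=ps.mean(0)
for rng in((-5,190),(20,160)):
    print(fitcell(im0,P0,Q,np.arange(*rng,2)),fitcell(im0,Pm,Q,np.arange(*rng,2)))
p,_=fitcell(im0,Pm,Q,np.arange(-5,190,2))
cv2.imwrite('pics/w4d.png',cv2.resize(draw(im0,Pm,Q,p,0)[110:310,200:450,::-1],None,fx=3,fy=3))
np.savez('w4',im=im0,P=Pm)
E
```

```text
clock: 10.05
tool_pos: [0.5249, -0.0127, 0.1837]
tcp_rot: [150.0, -0.0, 100.3]
force: [0.0, -0.6, -0.3]
gripper_width: 0.0347
grasp_force: 30.0
[[ 0.5249 -0.0127  0.1837]
 [ 0.5251 -0.0128  0.1843]
 [ 0.5251 -0.0129  0.1845]
 [ 0.525  -0.0129  0.1846]]
(array([ 0.5858, -0.0016, 10.4441]), np.float64(-130.3660966841226)) (array([ 0.5861, -0.0018, 10.2242]), np.float64(-131.57599153446878))
(array([ 0.5855, -0.002 ,  9.3159]), np.float64(-122.63776005686088)) (array([ 0.5859, -0.0019,  9.9015]), np.float64(-122.78232596195096))
```

View pics/w4d.png

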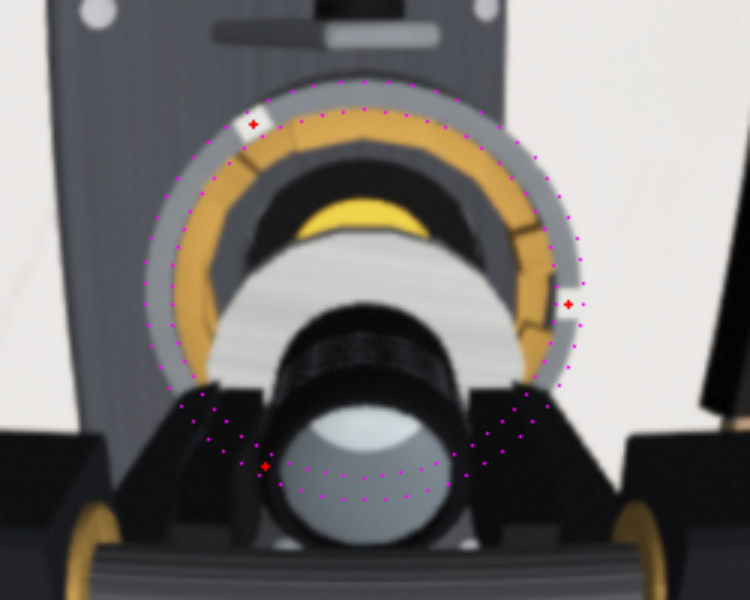

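The view from closer matches: rim circles and marks at 0° (right) and 120° (upper left) line up, and all cameras agree on (0.586, −0.002) with yaw about 10.2°.

```bash
cat >> fit.py <<'E'
PSI=10.2;O=np.array([.586,-.002,.075]);M=cellM(PSI)
def celltcp():
    ps=[]
    for k in range(3):
        P,Q=pose();ps.append(P);bot.grab_frame('top')
    p=(np.mean(ps,0)-O)@M;t=(T_tool(PSI).inv()*Q).as_rotvec(degrees=True)
    s=bot.state();print('TCP in cell mm',p*1000,'tool rot off',t,'F cell',np.array(s['force'])@M,'grip',s['gripper_width'],'clk',s['clock'],'j',s['joint_pos'][[3,4,5]])
E
python3 - <<'E'
from fit import *
celltcp();need(O+M[:,2]*.066+M[:,1]*.001,T_tool(PSI))
E
```

```text
TCP in cell mm [  0.8742   0.128  125.7179] tool rot off [-0.1149  0.0078 -0.0241] F cell [-0.8696  0.1943 -0.8608] grip 0.035092266237544724 clk 10.4 j [ 18.5983  34.0607 -33.8279]
need mm(tool) [ 0.7763 -0.5814 59.449 ] units [ 0.0155 -0.0116  1.189 ] rot deg [ 0.0969 -0.0142  0.0219] units [ 0.0005 -0.0001  0.0001]
```

```bash
python3 -m jog '{"delta_pos":[[0.016,-0.014,0.25],[0,0,0.3],[0,0,0.3],[0,0,0.2],[0,0,0.13],[0,0,0],[0,0,0]],"rotation":[[0,0,0],[0,0,0],[0,0,0],[0,0,0],[0,0,0],[0,0,0],[0,0,0]]}' 0
python3 -m jog '{"delta_pos":[[0,0,0.03],[0,0,0.03],[0,0,0.03],[0,0,0.03],[0,0,0],[0,0,0]],"rotation":[[0,0,0],[0,0,0],[0,0,0],[0,0,0],[0,0,0],[0,0,0]]}' 0
python3 -c "
from fit import *
celltcp()"
```

```text
clock: 10.98
tool_pos: [0.5527, -0.0067, 0.1315]
tcp_rot: [150.0, -0.0, 100.2]
force: [-0.2, -0.5, -1.3]
gripper_width: 0.0351
grasp_force: 30.0
clock: 11.48
tool_pos: [0.5557, -0.0062, 0.1265]
tcp_rot: [150.0, -0.0, 100.2]
force: [0.7, 0.1, -1.0]
gripper_width: 0.0347
grasp_force: 30.0
TCP in cell mm [-0.7227  1.1993 59.8775] tool rot off [-0.0296  0.0401 -0.0126] F cell [-1.1845 -0.4284 -1.2473] grip 0.03483383785112283 clk 11.6333 j [ 22.4444  25.4505 -37.1214]
```

```bash
python3 -m jog '{"delta_pos":[[0.01,0.01,0.02],[0,0,0.02],[0,0,0.02],[0,0,0],[0,0,0]],"rotation":[[0,0,0],[0,0,0],[0,0,0],[0,0,0],[0,0,0]]}' 0
python3 -m jog '{"delta_pos":[[0,0,0.02],[0,0,0],[0,0,0]],"rotation":[[0,0,0],[0,0,0],[0,0,0]]}' 0
python3 -c "
from fit import *
celltcp()"
```

```text
clock: 12.05
tool_pos: [0.5575, -0.0053, 0.1239]
tcp_rot: [150.0, -0.0, 100.2]
force: [-0.5, 1.4, -1.3]
gripper_width: 0.0352
grasp_force: 30.0
clock: 12.3
tool_pos: [0.558, -0.0053, 0.1232]
tcp_rot: [150.0, -0.0, 100.2]
force: [-0.2, -0.3, -1.8]
gripper_width: 0.0349
grasp_force: 30.0
TCP in cell mm [-0.2249  1.7104 55.8219] tool rot off [-0.0282  0.0402 -0.0129] F cell [-0.8605  0.1786 -1.1082] grip 0.03519846103461549 clk 12.45 j [ 22.6633  24.9507 -37.2379]
```

```bash
for i in 1 ; do python3 -m jog '{"delta_pos":[[-0.008,0,0.012],[0,0,0],[0,0,0]],"rotation":[[0,0,0],[0,0,0],[0,0,0]]}' 0 | sed -n '2p;4p'
python3 -m jog '{"delta_pos":[[0,0,0.012],[0,0,0],[0,0,0]],"rotation":[[0,0,0],[0,0,0],[0,0,0]]}' 0| sed -n '2p;4p'
python3 -m jog '{"delta_pos":[[0,0,0.012],[0,0,0],[0,0,0]],"rotation":[[0,0,0],[0,0,0],[0,0,0]]}' 0| sed -n '2p;4p'; done
python3 -c "
from fit import *
celltcp()"
```

```text
tool_pos: [0.5584, -0.0056, 0.1228]
force: [-0.6, 0.5, -0.9]
tool_pos: [0.5587, -0.0056, 0.1226]
force: [-4.6, -0.4, 4.4]
tool_pos: [0.5589, -0.0055, 0.1223]
force: [-8.3, -0.7, 8.1]
TCP in cell mm [ 0.0057  1.3063 54.6645] tool rot off [-0.0376  0.0515 -0.0355] F cell [-4.3424  1.5027 11.1465] grip 0.03493866783446646 clk 13.35 j [ 22.8423  24.8278 -37.473 ]
```

```bash
python3 -m jog '{"delta_pos":[[0,0,-0.005],[0,0,0],[0,0,0],[0,0,0],[0,0,0]],"rotation":[[0,0,0],[0,0,0],[0,0,0],[0,0,0],[0,0,0]]}' 0.7
python3 -m jog '{"delta_pos":[[0,0,-0.1],[0,0,-0.2],[0,0,-0.4],[0,0,-0.4],[0,0,-0.4],[0,0,-0.4],[0,0,-0.1],[0,0,0],[0,0,0]],"rotation":[[0,0,0],[0,0,0],[0,0,0],[0,0,0],[0,0,0],[0,0,0],[0,0,0],[0,0,0],[0,0,0]]}' 0.98
python3 - <<'E'
from fit import *
celltcp();P,Q=pose();im=snap('wrist','w5.png')
cv2.imwrite('pics/w5c.png',cv2.resize(im[110:350,190:460,::-1],None,fx=2.4,fy=2.4))
for t in('lens',):print([(round(d['p'],2),(np.array(d['at'])-O)@M*1000) for d in bot.place_of(t,'wrist')])
p,f=fitcell(im,P,Q,np.arange(-5,190,2));print(p)
need([.430,-.257,.2],R.from_euler('xyz',[180,0,59],degrees=True))
E
```

```text
clock: 13.77
tool_pos: [0.559, -0.0056, 0.1219]
tcp_rot: [150.0, -0.0, 100.2]
force: [-0.7, 0.0, -0.5]
gripper_width: 0.0613
grasp_force: 0.0
clock: 14.52
tool_pos: [0.5097, -0.0146, 0.2088]
tcp_rot: [149.9, 0.0, 100.2]
force: [0.7, -0.6, 0.0]
gripper_width: 0.0864
grasp_force: 0.0
TCP in cell mm [ -0.6913   1.2876 153.9785] tool rot off [0.0645 0.07   0.0028] F cell [-0.2314  0.5657  0.3662] grip 0.08619007559515522 clk 14.6667 j [ 17.4239  38.0441 -32.7866]
[(0.95, array([-1.5917, -4.0318, 14.5444])), (0.78, array([-175.5229,  165.434 ,   18.0843]))]
[ 0.5853 -0.0014 10.6083]
need mm(tool) [-224.8038 -108.3101  -54.5592] units [-4.4961 -2.1662 -1.0912] rot deg [ 28.5512 -10.8308  40.2679] units [ 0.1586 -0.0602  0.2237]
```

View pics/w5c.png

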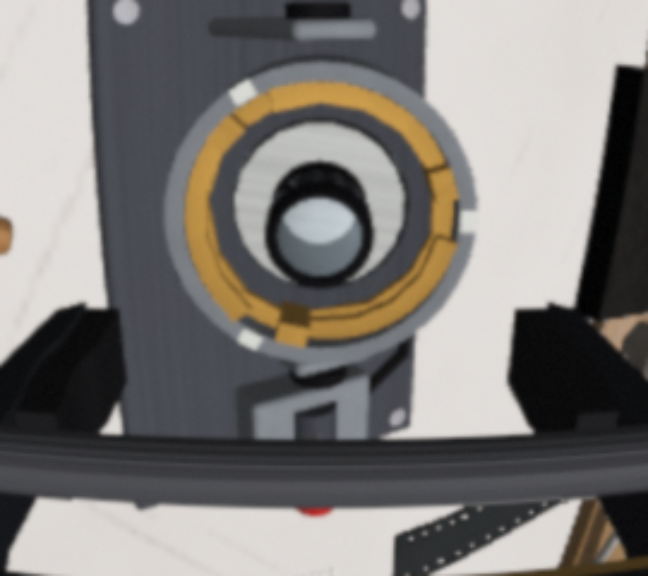

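The lens sits flat and concentric in the pocket (crop centre (320,210)), with the barrel free and all three notches visible. Now the ring.

```bash
python3 -m jog '{"delta_pos":[[0,0,0],[0,0,0],[0,0,0],[0,0,0],[0,0,0],[0,0,0]],"rotation":[[0.0278,0,0],[0.0278,0,0],[0.0278,0,0],[0.0278,0,0],[0.0278,0,0],[0.0278,0,0]]}' 0.98 | sed -n '2,3p'
python3 -m jog '{"delta_pos":[[-0.4,-0.22,0.1],[-0.4,-0.22,0.1],[-0.4,-0.22,0.1],[-0.4,-0.22,0.1],[-0.4,-0.22,0.1],[-0.4,-0.22,0.1],[-0.4,-0.22,0.1],[-0.4,-0.22,0.1],[-0.4,-0.22,0.1],[-0.4,-0.22,0.1],[-0.4,-0.22,0.1],[-0.1,0,0.1]],"rotation":[[0,0,0],[0,0,0],[0,0,0],[0,0,0],[0,0,0],[0,0,0],[0,0,0],[0,0,0],[0,0,0],[0,0,0],[0,0,0],[0,0,0]]}' 0.98
python3 -m jog '{"delta_pos":[[0,0,0],[0,0,0],[0,0,0]],"rotation":[[0,0,0],[0,0,0],[0,0,0]]}' 0.98 |sed -n '2,3p'
python3 - <<'E'
from fit import *
ps=[pose()[0]];Q=pose()[1];im=snap('wrist','r1.png')
for k in range(3):
    m=bot.masks_of('ring','wrist') if k==0 else 0; ps.append(pose()[0])
    if k==0: print([(round(d['p'],2),d['mask'].sum(),[int(x.mean()) for x in np.nonzero(d['mask'])[::-1]]) for d in m]);np.savez('r1m',m=[d['mask'] for d in m])
print([(round(d['p'],2),np.round(d['at'],4)) for d in bot.place_of('ring','wrist')])
print([(round(d['p'],2),np.round(d['at'],4)) for d in bot.place_of('ring_top','wrist')])
P=ps[0];print(np.array(ps)[[0,-1]],wproj([[.43,-.257,.046],[.43,-.257,0]],P,Q),bot.state()['joint_pos'])
np.savez('r1',P=P,q=Q.as_quat())
E
```

```text
tool_pos: [0.5099, -0.0144, 0.2082]
tcp_rot: [-179.7, -0.0, 100.2]
clock: 16.27
tool_pos: [0.4294, -0.2596, 0.1472]
tcp_rot: [-179.9, -0.0, 100.1]
force: [-0.0, 0.6, 0.5]
gripper_width: 0.0861
grasp_force: 0.0
tool_pos: [0.4308, -0.2565, 0.1481]
tcp_rot: [-180.0, -0.1, 100.3]
[(0.76, np.int64(2174), [302, 38]), (0.34, np.int64(1779), [556, 9])]
[(0.79, array([ 0.3922, -0.1214, -0.0009]))]
[(0.87, array([ 0.4311, -0.2578,  0.0451])), (0.79, array([ 0.393 , -0.1221,  0.036 ]))]
[[ 0.4308 -0.2565  0.1481]
 [ 0.4311 -0.2565  0.1485]] [[320.5165 205.3238]
 [320.6487 191.2234]] [-33.641    1.1626 118.6545   0.0359  60.1687 -43.9658]
```

```bash
cat > ringfit.py <<'E'
from fit import *
def ringfit(im,P,Q,x0=(.43,-.257,10)):
    g=im.astype(int);b=((g[:,:,0]-g[:,:,2])>25).astype(np.uint8)
    c=wproj([x0[0],x0[1],.03],P,Q)[0];yy,xx=np.mgrid[:400,:640];roi=np.hypot(xx-c[0],yy-c[1])<75
    b[~roi]=0
    def sil(p):
        z=np.zeros((400,640),np.uint8);t=np.radians(p[2]+30+60*np.arange(6));h=.03/np.cos(np.pi/6)
        hx=lambda zz:np.c_[p[0]+h*np.cos(t),p[1]+h*np.sin(t),np.full(6,zz)]
        fill=lambda Z,X,v=1:cv2.fillConvexPoly(Z,np.round(cv2.convexHull(wproj(X,P,Q).astype(np.float32))*16).astype(np.int32),v,shift=4)
        fill(z,np.vstack([circ((p[0],p[1],zz),.038) for zz in(0,.012)]));fill(z,np.vstack([hx(.012),hx(.046)]))
        a,d=np.zeros_like(z),np.zeros_like(z);fill(a,circ((p[0],p[1],0),.0245));fill(d,circ((p[0],p[1],.046),.0245));z[(a&d)>0]=0
        z[~roi]=0;return z
    f=lambda p:(sil(p)!=b).sum()
    r=DE(f,[(x0[0]-.01,x0[0]+.01),(x0[1]-.01,x0[1]+.01),(x0[2]-29,x0[2]+29)],seed=1,popsize=12,maxiter=40);return r.x,r.fun,b.sum()
E
python3 - <<'E'
from ringfit import *
d=np.load('r1.npz');P=d['P'];Q=R.from_quat(d['q']);im=cv2.imread('pics/r1.png')[:,:,::-1].copy()
p,f,n=ringfit(im,P,Q);print(p,f,n)
g=cv2.cvtColor(im,cv2.COLOR_RGB2GRAY)
best=[]
for a in range(0,120,4):
    t=np.radians(a+np.array([0,120,240]));q=wproj(np.c_[p[0]+.0435*np.cos(t),p[1]+.0435*np.sin(t),np.full(3,.006)],P,Q)
    best.append((a,map_coordinates(g.astype(float),[q[:,1],q[:,0]],order=1).round()))
print(*[(a,b.tolist()) for a,b in best],sep=' ')
o=im.copy()
t=np.radians(p[2]+np.array([0,120,240]))
for q in wproj(np.c_[p[0]+.0435*np.cos(t),p[1]+.0435*np.sin(t),np.full(3,.006)],P,Q):cv2.circle(o,tuple(int(round(x)) for x in q),1,(255,0,0),-1)
t=np.radians(p[2]+30+60*np.arange(6));h=.03464
for q in wproj(np.c_[p[0]+h*np.cos(t),p[1]+h*np.sin(t),np.full(6,.046)],P,Q):cv2.circle(o,tuple(int(round(x)) for x in q),1,(255,0,255),-1)
cv2.imwrite('pics/r1d.png',cv2.resize(o[110:300,230:410,::-1],None,fx=3,fy=3))
E
```

```text
[ 0.4321 -0.2561  6.449 ] 150.0 4241
(0, [185.0, 185.0, 139.0]) (4, [138.0, 124.0, 133.0]) (8, [129.0, 134.0, 136.0]) (12, [166.0, 180.0, 140.0]) (16, [187.0, 190.0, 136.0]) (20, [187.0, 189.0, 133.0]) (24, [188.0, 189.0, 131.0]) (28, [188.0, 190.0, 131.0]) (32, [188.0, 189.0, 122.0]) (36, [188.0, 189.0, 89.0]) (40, [188.0, 188.0, 99.0]) (44, [188.0, 189.0, 127.0]) (48, [189.0, 189.0, 132.0]) (52, [188.0, 188.0, 133.0]) (56, [188.0, 188.0, 133.0]) (60, [188.0, 187.0, 135.0]) (64, [187.0, 189.0, 135.0]) (68, [187.0, 189.0, 133.0]) (72, [188.0, 189.0, 134.0]) (76, [188.0, 190.0, 134.0]) (80, [188.0, 189.0, 133.0]) (84, [188.0, 189.0, 134.0]) (88, [188.0, 189.0, 137.0]) (92, [189.0, 188.0, 167.0]) (96, [188.0, 189.0, 185.0]) (100, [189.0, 188.0, 188.0]) (104, [188.0, 171.0, 188.0]) (108, [189.0, 136.0, 188.0]) (112, [189.0, 132.0, 187.0]) (116, [189.0, 137.0, 188.0])
```

View pics/r1d.png

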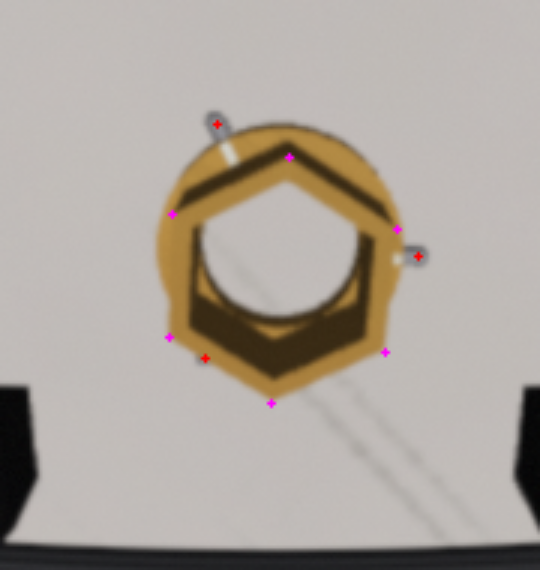

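The overlay's pin marks (red; pins visible at crop (217,124) and (418,256)) and hex corners (magenta) lie on the ring, so its yaw is 6.45°.

```bash
python3 - <<'E'
from fit import *
need([.4321,-.2561,.032],R.from_euler('xyz',[180,0,96.45],degrees=True))
E
```

```text
need mm(tool) [  0.3474   1.1155 116.6732] units [0.0069 0.0223 2.3335] rot deg [ 0.0314 -0.0137  3.8569] units [ 0.0002 -0.0001  0.0214]
```

```bash
python3 -m jog '{"delta_pos":[[0.005,0.024,0.2],[0,0,0.4],[0,0,0.4],[0,0,0.4],[0,0,0.4],[0,0,0.3],[0,0,0.22],[0,0,0],[0,0,0]],"rotation":[[0,0,0.0214],[0,0,0],[0,0,0],[0,0,0],[0,0,0],[0,0,0],[0,0,0],[0,0,0],[0,0,0]]}' 0.98
python3 -m jog '{"delta_pos":[[0,0,0],[0,0,0],[0,0,0],[0,0,0],[0,0,0],[0,0,0],[0,0,0]],"rotation":[[0,0,0],[0,0,0],[0,0,0],[0,0,0],[0,0,0],[0,0,0],[0,0,0]]}' 0
python3 - <<'E'
from fit import *
ps=[]
for k in range(3): ps.append(pose()[0]);snap('top')
print(ps,bot.state()['tcp_rot'])
E
python3 -m jog '{"delta_pos":[[0,0,-0.2],[0,0,-0.4],[0,0,-0.6],[0,0,-0.6],[0,0,-0.6],[0,0,-0.6],[0,0,-0.6],[0,0,-0.2],[0,0,0],[0,0,0]],"rotation":[[0,0,0],[0,0,0],[0,0,0],[0,0,0],[0,0,0],[0,0,0],[0,0,0],[0,0,0],[0,0,0],[0,0,0]]}' 0
python3 - <<'E'
from fit import *
need(O+M[:,2]*.110,T_tool(PSI))
E
```

```text
clock: 17.47
tool_pos: [0.4316, -0.2565, 0.0322]
tcp_rot: [-180.0, -0.1, 96.4]
force: [0.6, 0.5, 0.1]
gripper_width: 0.0862
grasp_force: 0.0
clock: 18.05
tool_pos: [0.4322, -0.2573, 0.0332]
tcp_rot: [179.9, 0.0, 96.4]
force: [-1.5, 1.5, 6.2]
gripper_width: 0.0597
grasp_force: 30.0
[array([ 0.4322, -0.2573,  0.0332]), array([ 0.4322, -0.2573,  0.0332]), array([ 0.4322, -0.2573,  0.0332])] [179.9416   0.0171  96.3786]
clock: 19.03
tool_pos: [0.4314, -0.2568, 0.2218]
tcp_rot: [-180.0, -0.0, 96.4]
force: [-1.0, -0.1, -0.1]
gripper_width: 0.0596
grasp_force: 30.0
need mm(tool) [232.324  127.1031  51.704 ] units [4.6465 2.5421 1.0341] rot deg [-29.9894   0.9688  -3.7426] units [-0.1666  0.0054 -0.0208]
```

```bash
python3 -m jog '{"delta_pos":[[0.387,0.212,0.03],[0.387,0.212,0.03],[0.387,0.212,0.03],[0.387,0.212,0.03],[0.387,0.212,0.03],[0.387,0.212,0.03],[0.387,0.212,0.03],[0.387,0.212,0.03],[0.387,0.212,0.03],[0.387,0.212,0.03],[0.387,0.212,0.03],[0.387,0.212,0.03]],"rotation":[[0,0,0],[0,0,0],[0,0,0],[0,0,0],[0,0,0],[0,0,0],[0,0,0],[0,0,0],[0,0,0],[0,0,0],[0,0,0],[0,0,0]]}' 0 | sed -n '2,3p'
python3 -m jog '{"delta_pos":[[0,0,0],[0,0,0],[0,0,0],[0,0,0],[0,0,0],[0,0,0],[0,0,0],[0,0,0]],"rotation":[[-0.0278,0.001,-0.0035],[-0.0278,0.001,-0.0035],[-0.0278,0.001,-0.0035],[-0.0278,0.001,-0.0035],[-0.0278,0.001,-0.0035],[-0.0278,0.001,-0.0035],[0,0,0],[0,0,0]]}' 0
python3 - <<'E'
from fit import *
celltcp();need(O+M[:,2]*.110-M[:,1]*.001,T_tool(PSI))
E
```

```text
tool_pos: [0.5304, -0.0108, 0.2007]
tcp_rot: [-179.7, -0.1, 96.4]
clock: 20.7
tool_pos: [0.529, -0.012, 0.2003]
tcp_rot: [150.4, -0.2, 100.2]
force: [-0.1, -0.3, -0.8]
gripper_width: 0.0601
grasp_force: 30.0
TCP in cell mm [ 14.9049  -0.131  138.1439] tool rot off [0.1256 0.1235 0.0268] F cell [-0.8362 -0.1133 -0.8644] grip 0.0594609887851558 clk 20.85 j [ 17.3097  36.5084 -32.0554]
need mm(tool) [ -0.4749 -18.0587  29.1542] units [-0.0095 -0.3612  0.5831] rot deg [-0.0415 -0.1125  0.0052] units [-0.0002 -0.0006  0.    ]
```

```bash
python3 -m jog '{"delta_pos":[[-0.01,-0.18,0.19],[0,-0.15,0.19],[0,0,0.19],[0,0,0],[0,0,0],[0,0,0]],"rotation":[[0,0,0],[0,0,0],[0,0,0],[0,0,0],[0,0,0],[0,0,0]]}' 0 | sed -n '2,3p'
python3 - <<'E'
from fit import *
celltcp();P,Q=pose();im=snap('wrist','i1.png');celltcp()
p,f=fitcell(im,P,Q,np.arange(-5,190,2));print(p,f)
# ring in hand: fit pins/hex? check hex/ring outline in tool frame by rim circle (ring z=0..12)
need(O+M[:,2]*.0625-M[:,1]*.001,T_tool(PSI))
E
```

```text
tool_pos: [0.5333, -0.0124, 0.1723]
tcp_rot: [149.9, -0.1, 100.3]
TCP in cell mm [  2.1793  -0.983  111.2572] tool rot off [-0.1123  0.0923 -0.0294] F cell [-0.5976 -0.8891 -0.5427] grip 0.05982250779104462 clk 21.5 j [ 19.4883  32.2873 -34.725 ]
TCP in cell mm [  1.6093  -0.9439 111.3804] tool rot off [-0.0887  0.0958 -0.0177] F cell [-0.4785 -0.1921 -0.7571] grip 0.05963286005682413 clk 21.7 j [ 19.4982  32.2817 -34.7352]
[ 0.5854 -0.0015 10.5325] -131.2283002625307
need mm(tool) [-0.1633 -1.3793 48.7948] units [-0.0033 -0.0276  0.9759] rot deg [ 0.0824 -0.0972  0.0128] units [ 0.0005 -0.0005  0.0001]
```

```bash
python3 -m jog '{"delta_pos":[[-0.003,-0.032,0.2],[0,0,0.25],[0,0,0.2],[0,0,0.1],[0,0,0],[0,0,0]],"rotation":[[0.0005,-0.0005,0],[0,0,0],[0,0,0],[0,0,0],[0,0,0],[0,0,0]]}' 0 | sed -n '2,4p'
python3 -c "
from fit import *
celltcp()"
python3 -m jog '{"delta_pos":[[0,0,0.04],[0,0,0.04],[0,0,0.04],[0,0,0],[0,0,0]],"rotation":[[0,0,0],[0,0,0],[0,0,0],[0,0,0],[0,0,0]]}' 0 | sed -n '2,4p'
python3 -c "
from fit import *
celltcp()"
```

```text
tool_pos: [0.5491, -0.0094, 0.1374]
tcp_rot: [150.1, -0.0, 100.2]
force: [0.1, 0.8, -0.7]
TCP in cell mm [-0.8689 -0.8855 73.2282] tool rot off [ 0.0345  0.0165 -0.0143] F cell [-1.0028  0.5603 -1.76  ] grip 0.05975530315722314 clk 22.35 j [ 21.4984  27.3265 -36.4913]
tool_pos: [0.5523, -0.009, 0.1329]
tcp_rot: [150.1, -0.0, 100.2]
force: [-0.3, -0.8, -1.2]
TCP in cell mm [-0.7813 -0.9049 67.4067] tool rot off [ 0.0491  0.0235 -0.0127] F cell [-0.8707 -0.5209 -0.9786] grip 0.05986365235762816 clk 22.9167 j [ 21.9385  26.5591 -36.8829]
```

```bash
python3 -m jog '{"delta_pos":[[0,0.01,0.025],[0,0,0.025],[0,0,0.025],[0,0,0.02],[0,0,0],[0,0,0]],"rotation":[[0,0,0],[0,0,0],[0,0,0],[0,0,0],[0,0,0],[0,0,0]]}' 0 | sed -n '2,4p'
python3 -c "
from fit import *
celltcp()"
python3 -m jog '{"delta_pos":[[0,0,0.016],[0,0,0],[0,0,0]],"rotation":[[0,0,0],[0,0,0],[0,0,0]]}' 0 | sed -n '2,4p'
python3 -c "
from fit import *
celltcp()"
```

```text
tool_pos: [0.5551, -0.0085, 0.129]
tcp_rot: [150.1, -0.0, 100.2]
force: [0.6, -0.2, -1.1]
TCP in cell mm [-0.2884 -0.9033 62.6295] tool rot off [ 0.054   0.0256 -0.01  ] F cell [-1.0919 -0.2425 -2.147 ] grip 0.059971155916340335 clk 23.5667 j [ 22.2611  25.9744 -37.15  ]
tool_pos: [0.5555, -0.0084, 0.1285]
tcp_rot: [150.1, -0.0, 100.2]
force: [-0.0, -0.3, -1.5]
TCP in cell mm [-0.2277 -0.9249 61.9048] tool rot off [ 0.0494  0.0227 -0.0115] F cell [ 0.1989  0.5981 -0.668 ] grip 0.060291183989318445 clk 23.9667 j [ 22.322   25.8731 -37.2086]
```

```bash
for k in 1; do
python3 -m jog '{"delta_pos":[[0,0,0.014],[0,0,0],[0,0,0]],"rotation":[[0,0,0],[0,0,0],[0,0,0]]}' 0 | sed -n '2p;4p'
python3 -m jog '{"delta_pos":[[0,0,0.01],[0,0,0],[0,0,0]],"rotation":[[0,0,0],[0,0,0],[0,0,0]]}' 0 | sed -n '2p;4p'
python3 -m jog '{"delta_pos":[[0,0,0.01],[0,0,0],[0,0,0]],"rotation":[[0,0,0],[0,0,0],[0,0,0]]}' 0 | sed -n '2p;4p'; done
python3 -c "
from fit import *
celltcp()"
```

```text
tool_pos: [0.5559, -0.0084, 0.1279]
force: [0.8, 0.9, -1.2]
tool_pos: [0.5562, -0.0083, 0.1275]
force: [0.2, 0.6, -0.5]
tool_pos: [0.5563, -0.0083, 0.1272]
force: [-3.6, -0.9, 3.1]
TCP in cell mm [-0.1058 -0.9515 60.3998] tool rot off [ 0.0391  0.0219 -0.0136] F cell [-1.7633  0.0575  5.8701] grip 0.05971461453224071 clk 24.8667 j [ 22.4525  25.6787 -37.3288]
```

```bash
python3 -m jog '{"delta_pos":[[0,0,-0.016],[0,0,0],[0,-0.002,0],[0,-0.002,0],[0,-0.002,0.0136],[0,0,0],[0,0,0]],"rotation":[[0,0,0],[0,0,0],[0,0,0.0333],[0,0,0.0333],[0,0,0.0333],[0,0,0],[0,0,0]]}' 0
python3 -c "
from fit import *
celltcp();print(bot.state()['wrist_torque']@M)"
```

```text
clock: 25.45
tool_pos: [0.556, -0.0083, 0.1267]
tcp_rot: [151.3, -8.8, 84.7]
force: [0.0, 0.3, -1.7]
gripper_width: 0.0598
grasp_force: 30.0
TCP in cell mm [-0.6289 -0.8759 60.1852] tool rot off [ 0.0618  0.0153 17.8368] F cell [ 0.4071 -0.8036 -0.9223] grip 0.05979372220260281 clk 25.6 j [ 22.4656  25.6587 -19.4724]
[-0.0564  0.4252  0.0662]
```

```bash
python3 -m jog '{"delta_pos":[[0,-0.002,0.0136],[0,-0.002,0.0136],[0,-0.002,0.0136],[0,-0.002,0.0136],[0,-0.002,0.0136],[0,0,0],[0,0,0]],"rotation":[[0,0,0.0333],[0,0,0.0333],[0,0,0.0333],[0,0,0.0333],[0,0,0.0333],[0,0,0],[0,0,0]]}' 0 |sed -n '4p'
python3 -c "
from fit import *
celltcp();print(bot.state()['wrist_torque']@M)"
python3 -m jog '{"delta_pos":[[0,0,0.01],[0,0,0],[0,0,0]],"rotation":[[0,0,0],[0,0,0],[0,0,0]]}' 0 | sed -n '2p;4p'
python3 -c "
from fit import *
celltcp();print(bot.state()['wrist_torque']@M)"
```

```text
force: [0.3, -0.6, -1.2]
TCP in cell mm [-0.9389 -0.655  56.9281] tool rot off [ 0.0516 -0.0012 47.7721] F cell [-0.0068 -0.1048 -1.2121] grip 0.06000958775015324 clk 26.3333 j [22.748  25.2113 10.2303]
[-0.0104  0.4293 -0.0145]
tool_pos: [0.5576, -0.0078, 0.1235]
force: [-0.8, -0.3, -1.2]
TCP in cell mm [-0.8108 -0.6948 56.506 ] tool rot off [ 0.0453  0.0007 47.9135] F cell [-0.6032 -0.0148  0.3754] grip 0.059971558528377274 clk 26.7333 j [22.7866 25.1488 10.3026]
[-0.0585  0.4479 -0.0034]
```

```bash
python3 -m jog '{"delta_pos":[[0,0,-0.012],[0,-0.0015,0.0113],[0,-0.0015,0.0113],[0,0,0],[0,0,0]],"rotation":[[0,0,0],[0,0,0.0278],[0,0,0.0278],[0,0,0],[0,0,0]]}' 0 |sed -n '4p'
python3 -c "
from fit import *
celltcp();print(bot.state()['wrist_torque']@M)"
python3 -m jog '{"delta_pos":[[0,0,-0.008],[0,0,0],[0,0,0]],"rotation":[[0,0,0],[0,0,0],[0,0,0]]}' 0 | sed -n '2p;4p'
python3 -c "
from fit import *
celltcp();print(bot.state()['wrist_torque']@M)"
```

```text
force: [-3.2, 0.1, 3.1]
TCP in cell mm [-0.8753 -0.5619 56.1083] tool rot off [ 0.0405  0.0038 57.8462] F cell [-0.6434 -0.3076  5.1126] grip 0.059466169434363246 clk 27.3 j [22.8293 25.0876 20.2195]
[ 0.0006  0.6369 -0.036 ]
tool_pos: [0.5576, -0.0077, 0.1233]
force: [-1.9, -0.4, 2.1]
TCP in cell mm [-0.9199 -0.5884 56.2715] tool rot off [ 0.0432 -0.0073 57.9246] F cell [-0.3504 -0.1666  2.4304] grip 0.05950576984061924 clk 27.7 j [22.7896 25.1111 20.3213]
[-0.0719  0.3893  0.0034]
```

```bash
for k in 1; do
python3 -m jog '{"delta_pos":[[0,0,-0.008],[0,0,0],[0,0,0]],"rotation":[[0,0,0],[0,0,0],[0,0,0]]}' 0 | sed -n '4p'
python3 -c "
from fit import *
celltcp()"
python3 -m jog '{"delta_pos":[[0,0,-0.008],[0,0,0],[0,0,0]],"rotation":[[0,0,0],[0,0,0],[0,0,0]]}' 0 | sed -n '4p'
python3 -c "
from fit import *
celltcp()"
done
```

```text
force: [1.1, -0.2, -1.4]
TCP in cell mm [-1.4003 -0.4317 56.512 ] tool rot off [ 0.0881 -0.0095 57.9446] F cell [-0.6231  0.2572  0.7522] grip 0.05998052239014323 clk 28.1 j [22.7603 25.1753 20.3652]
force: [1.5, 0.3, -2.3]
TCP in cell mm [-1.3201 -0.4709 56.9751] tool rot off [ 0.0847 -0.0111 57.9523] F cell [-1.1932  0.0094 -2.6014] grip 0.05963881086067226 clk 28.5 j [22.7276 25.2298 20.3933]
```

```bash
python3 -m jog '{"delta_pos":[[0,0,-0.006],[0,0,0],[0,0,0]],"rotation":[[0,0,0],[0,0,0],[0,0,0]]}' 0 | sed -n '4p'
python3 -c "
from fit import *
celltcp();celltcp()"
```

```text
force: [3.4, 0.0, -6.3]
TCP in cell mm [-1.3492 -0.4809 57.1577] tool rot off [ 0.0864 -0.0128 57.9556] F cell [ 0.1853  0.4643 -9.3723] grip 0.05996562045773703 clk 28.9 j [22.7023 25.2511 20.4181]
TCP in cell mm [-1.3477 -0.4732 57.1834] tool rot off [ 0.0858 -0.0118 57.9564] F cell [ 0.3998 -0.4727 -9.3767] grip 0.05997801141588988 clk 29.05 j [22.7022 25.2563 20.4195]
```

```bash
cat > t.py <<'E'
from fit import *
celltcp()
t=[]
for k in range(4): t.append(np.r_[bot.state()['force']@M,bot.state()['wrist_torque']@M]);snap('top')
print('F,T cell',np.mean(t,0))
E
python3 t.py
python3 -m jog '{"delta_pos":[[0,0,0.006],[0,-0.001,0.0045],[0,-0.001,0.0045],[0,0,0],[0,0,0]],"rotation":[[0,0,0],[0,0,0.0111],[0,0,0.0111],[0,0,0],[0,0,0]]}' 0 |sed -n '4p'
python3 t.py
python3 -m jog '{"delta_pos":[[0,-0.001,0.0045],[0,-0.001,0.0045],[0,0,0],[0,0,0]],"rotation":[[0,0,0.0111],[0,0,0.0111],[0,0,0],[0,0,0]]}' 0 |sed -n '4p'
python3 t.py
```

```text
TCP in cell mm [-1.348  -0.4695 57.1995] tool rot off [ 0.0891 -0.0124 57.9553] F cell [ -0.1369  -0.3867 -10.3647] grip 0.05984950688840239 clk 29.2 j [22.7    25.2575 20.4189]
F,T cell [ -0.0785  -0.5467 -10.7823  -0.0383   0.3023  -0.0287]
force: [3.1, 1.2, -6.5]
TCP in cell mm [-1.0355 -0.4376 56.7019] tool rot off [ 0.0531  0.0003 61.9199] F cell [ 0.2322 -0.4664 -6.5935] grip 0.05937851750792385 clk 29.9667 j [22.7641 25.168  24.3404]
F,T cell [-0.2239 -0.2019 -7.0186 -0.0183  0.4038 -0.0615]
force: [2.4, 0.2, -5.6]
TCP in cell mm [-0.9754 -0.3808 56.2918] tool rot off [ 0.0419  0.0009 65.914 ] F cell [-0.4389  1.1045 -4.8293] grip 0.05983177580205463 clk 30.65 j [22.7959 25.1033 28.3187]
F,T cell [-0.0117  0.2575 -5.2015  0.0301  0.3705 -0.1202]
```

```bash
python3 -m jog '{"delta_pos":[[0,-0.001,0.004],[0,-0.001,0.004],[0,0,0],[0,0,0]],"rotation":[[0,0,0.0095],[0,0,0.0095],[0,0,0],[0,0,0]]}' 0 |sed -n '4p'
python3 t.py
```

```text
force: [1.0, -0.7, -2.6]
TCP in cell mm [-0.9458 -0.3544 55.9414] tool rot off [ 0.0328 -0.0032 69.3337] F cell [-0.4544 -0.9196 -2.503 ] grip 0.059747819244291116 clk 31.3333 j [22.8165 25.0465 31.7262]
F,T cell [-0.7723 -0.3859 -1.9447  0.0029  0.4457  0.0004]
```

```bash
python3 -m jog '{"delta_pos":[[0,-0.001,0.0039],[0,0,0],[0,0,0]],"rotation":[[0,0,0.0095],[0,0,0],[0,0,0]]}' 0 |sed -n '4p'
python3 t.py
```

```text
force: [0.0, -1.4, -1.4]
TCP in cell mm [-0.9697 -0.3302 55.6998] tool rot off [ 0.0317 -0.0049 71.056 ] F cell [ 0.7066 -0.6927 -0.3685] grip 0.0602325468655182 clk 31.9333 j [22.8278 25.0115 33.4383]
F,T cell [-0.2551 -0.9418 -0.4273 -0.0391  0.4358  0.0745]
```

```bash
python3 -m jog '{"delta_pos":[[0,0,0],[0,0,0],[0,0,0],[0,0,0],[0,0,0],[0,0,0]],"rotation":[[0,0,0],[0,0,0],[0,0,0],[0,0,0],[0,0,0],[0,0,0]]}' 0.95 | sed -n '2,6p'
python3 -m jog '{"delta_pos":[[0,0,-0.1],[0,0,-0.3],[0,0,-0.5],[0,0,-0.5],[0,0,-0.5],[0,0,-0.3],[0,0,0],[0,0,0]],"rotation":[[0,0,0],[0,0,0],[0,0,0],[0,0,0],[0,0,0],[0,0,0],[0,0,0],[0,0,0]]}' 0.95 | sed -n '2,6p'
python3 -m jog '{"delta_pos":[[0,0,0],[0,0,0],[0,0,0],[0,0,0],[0,0,0],[0,0,0],[0,0,0],[0,0,0],[0,0,0],[0,0,0],[0,0,0],[0,0,0]],"rotation":[[0,0,-0.0394],[0,0,-0.0394],[0,0,-0.0394],[0,0,-0.0394],[0,0,-0.0394],[0,0,-0.0394],[0,0,-0.0394],[0,0,-0.0394],[0,0,-0.0394],[0,0,-0.0394],[0,0,0],[0,0,0]]}' 0.95 | sed -n '2,6p'
python3 - <<'E'
from fit import *
celltcp();P,Q=pose();im=snap('wrist','s1.png')
for t in('ring','ring_top','lens','switch_tip'):print(t,[(round(d['p'],2),np.round(d['at'],4),(np.array(d['at'])-O)@M*1000) for d in bot.place_of(t,'wrist')])
# brass top-hexagon fit in the cell: x,y offset, height, turn
g=im.astype(int);b=((g[:,:,0]-g[:,:,2])>25).astype(float);b=cv2.GaussianBlur(g.astype(np.float32),(0,0),.8).mean(2).astype(float)
# find dir of pins/hex: top hexagon outer edge
h=.03/np.cos(np.pi/6)
def hexpts(p,e):
    t=np.radians(p[3]+30+60*np.arange(7));v=np.c_[np.cos(t),np.sin(t)]*(h+e)
    s=np.linspace(.05,.95,12)[:,None];return np.vstack([v[i]*(1-s)+v[i+1]*s for i in range(6)])
def sc(p):
    def fn(e):
        q=hexpts(p,e)+p[:2];return wproj(O+np.c_[q,np.full(len(q),p[2])]@M.T,P,Q)
    return -np.abs(np.clip(edge(b,fn),-60,60)).mean()
r=DE(sc,[(-.004,.004),(-.004,.004),(.062,.076),(-41,19)],seed=1,popsize=25);print('hex x,y,z,turn',r.x*[1e3,1e3,1e3,1],r.fun)
E
```

```text
tool_pos: [0.5577, -0.0073, 0.1226]
tcp_rot: [169.4, -28.2, 31.8]
force: [0.3, 0.2, 0.6]
gripper_width: 0.084
grasp_force: 0.0
tool_pos: [0.5041, -0.0174, 0.2192]
tcp_rot: [169.3, -28.3, 31.8]
force: [0.5, 0.1, 0.4]
gripper_width: 0.0838
grasp_force: 0.0
tool_pos: [0.5031, -0.0168, 0.2161]
tcp_rot: [150.2, -0.3, 99.9]
force: [-0.4, -0.2, -0.1]
gripper_width: 0.084
grasp_force: 0.0
TCP in cell mm [ -2.1087   0.0027 164.5366] tool rot off [0.1406 0.0569 0.3284] F cell [ 0.4962 -0.5122 -0.7636] grip 0.08375300495953995 clk 34.45 j [ 17.1657  39.7142 -32.5106]
ring []
ring_top [(0.84, array([0.609 , 0.2022, 0.0479]), array([ 37.3699, 196.8998, -52.8679]))]
lens [(0.72, array([0.3938, 0.1309, 0.0016]), array([-180.1379,  164.8353,   19.2477])), (0.69, array([ 0.5811, -0.0027,  0.0842]), array([ 0.3162,  0.1788, 10.4407]))]
switch_tip []
hex x,y,z,turn [ -3.2398  -4.      75.3623 -10.4799] -18.553768210181026
```

```bash
python3 -m jog '{"delta_pos":[[0,0,0],[0,0,0],[0,0,0],[0,0,0],[0,0,0],[0,0,0],[0,0,0]],"rotation":[[0.0278,0,0],[0.0278,0,0],[0.0278,0,0],[0.0278,0,0],[0.0278,0,0],[0.0278,0,0],[0,0,0]]}' 0 | sed -n '2,3p'
python3 - <<'E'
from fit import *
need([.5607,-.148,.19],R.from_euler('xyz',[180,0,100.2],degrees=True))
im=cv2.imread('pics/s1.png')[:,:,::-1];g=cv2.GaussianBlur(np.ascontiguousarray(im),(0,0),.8).astype(float)
P0=O+M@np.array([-.0021,0,.1645]);Q0=T_tool(PSI,.3)
h=.03/np.cos(np.pi/6)
def sc(p,z):
    t=np.radians(p[2]+30+60*np.arange(7));s=np.linspace(.05,.95,12)[:,None]
    def fn(e):
        v=np.c_[np.cos(t),np.sin(t)]*(h+e);q=np.vstack([v[i]*(1-s)+v[i+1]*s for i in range(6)])+p[:2]
        return wproj(O+np.c_[q,np.full(len(q),z)]@M.T,P0,Q0)
    return -sum(np.abs(np.clip(edge(c,fn),-60,60)).mean() for c in(g.mean(2),g[:,:,0]-g[:,:,2]))
for z in(.064,.066,.068,.070,.072,.0735):
    r=DE(lambda p:sc(p,z),[(-.007,.007),(-.007,.007),(-41,19)],seed=1,popsize=25);print(z,r.x*[1e3,1e3,1],r.fun)
q=wproj(O+M[:,2]*.068,P0,Q0)[0];print(q)
E
```

```text
tool_pos: [0.5062, -0.0168, 0.218]
tcp_rot: [-179.8, -0.1, 100.1]
need mm(tool) [-138.7745   30.7013   27.7116] units [-2.7755  0.614   0.5542] rot deg [-0.1594 -0.0844 -0.0949] units [-0.0009 -0.0005 -0.0005]
0.064 [  0.3346   5.4668 -10.4201] -42.44230732841763
0.066 [ -6.784   -2.0049 -10.0972] -44.33078778326107
0.068 [-7.     -1.6801 -7.7728] -45.66100269425753
0.07 [-7.     -1.1723 -8.3516] -46.44334417717934
0.072 [-7.     -0.7358 -9.2951] -46.52532357837693
0.0735 [-7.     -0.5241 -8.8175] -45.78451284800751
[324.2478 206.7711]
```

```bash
python3 -m jog '{"delta_pos":[[-0.4,0.09,0.05],[-0.4,0.09,0.05],[-0.4,0.09,0.1],[-0.4,0.09,0.1],[-0.4,0.09,0.1],[-0.4,0.09,0.1],[-0.38,0.07,0.05],[0,0,0],[0,0,0],[0,0,0]],"rotation":[[0,0,0],[0,0,0],[0,0,0],[0,0,0],[0,0,0],[0,0,0],[0,0,0],[0,0,0],[0,0,0],[0,0,0]]}' 0 | sed -n '2,5p'
python3 - <<'E'
from fit import *
P,Q=pose();im=snap('wrist','t1.png')
for t in('switch_tip',):
  L=[(round(d['p'],2),np.round(d['at'],4)) for d in bot.place_of(t,'wrist')];print(L)
g=im.astype(int);red=((g[:,:,0]-np.maximum(g[:,:,1],g[:,:,2]))>60);red[330:]=0
n,l,s,c=cv2.connectedComponentsWithStats(red.astype(np.uint8))
for i in range(1,n):
    if s[i,4]>30: print(s[i],c[i],wun(c[i],.08,P,Q))
print(wproj([.605,-.14,.08],P,Q))
for c in('top','scene'):
    snap(c);print(c,[(round(d['p'],2),np.round(d['at'],4)) for d in bot.place_of('switch_tip',c)])
need([.5607,-.148,.078],R.from_euler('xyz',[180,0,100.2],degrees=True))
E
```

```text
tool_pos: [0.5573, -0.1481, 0.1901]
tcp_rot: [-180.0, -0.1, 100.0]
force: [-0.8, 0.4, 0.1]
gripper_width: 0.0005
[(0.75, array([ 0.6064, -0.1421,  0.0841]))]
[365 189  29  29 653] [378.9005 202.9051] [ 0.6049 -0.1403  0.08  ]
[[379.1484 202.5736]]
top [(0.3, array([ 0.3886, -0.4082, -0.0005]))]
scene [(0.58, array([ 0.603 , -0.1389,  0.0795])), (0.55, array([ 0.5551, -0.0107,  0.1313]))]
need mm(tool) [ -0.7578   2.7821 112.4398] units [-0.0152  0.0556  2.2488] rot deg [-0.037  -0.0845 -0.068 ] units [-0.0002 -0.0005 -0.0004]
```

```bash
python3 -m jog '{"delta_pos":[[0,0.04,0.35],[0,0,0.5],[0,0,0.5],[0,0,0.5],[0,0,0.3],[0,0,0.1],[0,0,0]],"rotation":[[0,0,0],[0,0,0],[0,0,0],[0,0,0],[0,0,0],[0,0,0],[0,0,0]]}' 0 | sed -n '2,4p'
python3 -m jog '{"delta_pos":[[0,0.15,0],[0,0.15,0],[0,0.15,0],[0,0.15,0],[0,0.15,0],[0,0.15,0],[0,0.15,0],[0,0.1,0],[0,0,0],[0,0,0]],"rotation":[[0,0,0],[0,0,0],[0,0,0],[0,0,0],[0,0,0],[0,0,0],[0,0,0],[0,0,0],[0,0,0],[0,0,0]]}' 0 | sed -n '2,4p'
python3 -m jog '{"delta_pos":[[0,0.06,0],[0,0.06,0],[0,0,0],[0,0,0]],"rotation":[[0,0,0],[0,0,0],[0,0,0],[0,0,0]]}' 0 | sed -n '2,4p'
python3 - <<'E'
from h import *
P,Q=pose();im=snap('wrist');g=im.astype(int);red=((g[:,:,0]-np.maximum(g[:,:,1],g[:,:,2]))>60);red[330:]=0
n,l,s,c=cv2.connectedComponentsWithStats(red.astype(np.uint8));print(P)
for i in range(1,n):
    if s[i,4]>30: print(s[i],c[i],wun(c[i],.08,P,Q))
print([(round(d['p'],2),np.round(d['at'],4)) for d in bot.place_of('switch_tip','wrist')])
E
```

```text
tool_pos: [0.5585, -0.1474, 0.076]
tcp_rot: [-179.8, -0.2, 100.1]
force: [0.1, 0.6, 0.7]
tool_pos: [0.6168, -0.1378, 0.0772]
tcp_rot: [-179.9, -0.1, 100.1]
force: [-0.9, 0.0, -1.1]
tool_pos: [0.6222, -0.1369, 0.0773]
tcp_rot: [-179.9, -0.1, 100.1]
force: [-0.4, 1.2, -0.9]
[ 0.6222 -0.1369  0.0773]
[361 244  38  11 308] [379.6234 250.0292] [ 0.6482 -0.1232  0.08  ]
[(0.61, array([ 0.6471, -0.1315,  0.0825]))]
```

```bash
python3 -m jog '{"delta_pos":[[0,0.04,0],[0,0.03,0],[0,0,0],[0,0,0]],"rotation":[[0,0,0],[0,0,0],[0,0,0],[0,0,0]]}' 0 | sed -n '2p;4p'
python3 -m jog '{"delta_pos":[[0,0.03,0],[0,0,0],[0,0,0]],"rotation":[[0,0,0],[0,0,0],[0,0,0]]}' 0 | sed -n '2p;4p'
python3 -m jog '{"delta_pos":[[0,0.02,0],[0,0,0],[0,0,0]],"rotation":[[0,0,0],[0,0,0],[0,0,0]]}' 0 | sed -n '2p;4p'
```

```text
tool_pos: [0.6257, -0.1363, 0.0775]
force: [-0.8, -0.1, -0.4]
tool_pos: [0.6273, -0.1361, 0.0775]
force: [-0.6, -0.1, -0.8]
tool_pos: [0.6282, -0.1359, 0.0775]
force: [-0.7, -0.1, -0.6]
```

```bash
for k in 1; do python3 -m jog '{"delta_pos":[[0,0.03,0],[0,0,0],[0,0,0]],"rotation":[[0,0,0],[0,0,0],[0,0,0]]}' 0 | sed -n '2p;4p'
python3 -m jog '{"delta_pos":[[0,0.03,0],[0,0,0],[0,0,0]],"rotation":[[0,0,0],[0,0,0],[0,0,0]]}' 0 | sed -n '2p;4p'; done
python3 - <<'E'
from h import *
snap('scene');print([(round(d['p'],2),np.round(d['at'],4)) for d in bot.place_of('switch_tip','scene')])
snap('wrist');print([(round(d['p'],2),np.round(d['at'],4)) for d in bot.place_of('switch_tip','wrist')])
E
```

```text
tool_pos: [0.6294, -0.1356, 0.0774]
force: [-2.6, -1.2, -0.6]
tool_pos: [0.6296, -0.1356, 0.0773]
force: [-6.1, -1.4, 2.3]
[]
[]
```

```bash
python3 -m jog '{"delta_pos":[[0,-0.2,0],[0,-0.2,-0.2],[0,-0.1,-0.4],[0,0,-0.6],[0,0,-0.6],[0,0,-0.6],[0,-0.3,-0.5],[0,-0.3,0],[0,-0.3,0],[0,0,0],[0,0,0]],"rotation":[[0,0,0],[0,0,0],[0,0,0],[0,0,0],[0,0,0],[0,0,0],[0,0,0],[0,0,0],[0,0,0],[0,0,0],[0,0,0]]}' 0 | sed -n '1,4p'
python3 - <<'E'
from fit import *
P,Q=pose();im=snap('wrist','z1.png');g=im.astype(int);red=((g[:,:,0]-np.maximum(g[:,:,1],g[:,:,2]))>60);red[330:]=0
n,l,s,c=cv2.connectedComponentsWithStats(red.astype(np.uint8));print(P)
for i in range(1,n):
    if s[i,4]>30: print(s[i],c[i],wun(c[i],.08,P,Q))
for c in('scene','top'):
    snap(c)
    for t in('switch_tip','ring_top','ring','lens','beeswax','glue_tin','dye_bottle'):
        print(c,t,[(round(d['p'],2),np.round(d['at'],3),((np.array(d['at'])-O)@M*1000).round() if abs(d['at'][1])<.05 and d['at'][0]>.5 else '') for d in bot.place_of(t,c)])
E
```

```text
clock: 40.72
tool_pos: [0.5626, -0.1479, 0.2233]
tcp_rot: [179.9, -0.1, 100.0]
force: [0.0, 0.2, -1.1]
[ 0.5626 -0.1479  0.2233]
[409 180  24  25 478] [420.5314 192.0063] [ 0.657  -0.1309  0.08  ]
scene switch_tip [(0.59, array([0.578, 0.002, 0.087]), array([-0.,  5., 14.])), (0.57, array([ 0.652, -0.13 ,  0.079]), '')]
scene ring_top [(0.63, array([ 0.432,  0.044, -0.001]), ''), (0.57, array([0.606, 0.202, 0.041]), ''), (0.53, array([ 0.386, -0.119,  0.033]), ''), (0.49, array([ 0.551, -0.011,  0.129]), array([-4., -3., 65.]))]
scene ring [(0.61, array([ 0.39 , -0.121, -0.003]), ''), (0.58, array([ 0.573, -0.004,  0.097]), array([-0.,  0., 25.])), (0.53, array([ 0.608,  0.206, -0.003]), '')]
scene lens [(0.53, array([0.391, 0.134, 0.004]), ''), (0.43, array([ 0.576, -0.002,  0.083]), array([-4.,  2., 12.]))]
scene beeswax []
scene glue_tin [(0.64, array([0.451, 0.392, 0.001]), '')]
scene dye_bottle [(0.95, array([ 0.386, -0.411,  0.001]), '')]
top switch_tip []
top ring_top [(0.58, array([0.611, 0.204, 0.048]), '')]
top ring [(0.81, array([ 0.573, -0.007,  0.092]), array([-3., -2., 22.])), (0.76, array([ 0.607,  0.205, -0.002]), '')]
top lens [(0.92, array([0.394, 0.134, 0.002]), ''), (0.69, array([ 0.578, -0.005,  0.079]), array([-5., -1.,  8.]))]
top beeswax [(0.67, array([0.432, 0.042, 0.003]), '')]
top glue_tin [(0.93, array([ 0.454,  0.396, -0.002]), '')]
top dye_bottle [(0.75, array([ 0.39 , -0.409,  0.002]), '')]
```

```bash
python3 -c "
from rig import bot
print(bot.close_job())"
```

```text
the job is handed in; nothing more can be done
None
```

The job is handed in at about 41 s: lens seated on its gasket, ring turned in to 71°, toggle full on against its stop, bystanders not touched; the ring's snugness (about 15–21 N) is inferred from travel past flange contact, as the wrist torque gave no clear tightening signal.

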